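# Make up and book a shelf fixing kit

### The job

Make up the fixing kit on the grey tray: nest all the aluminium angles in the walled bay on their wide legs, each one lying on the one below and turned end for end from it, so that the standing legs alternate between the two walls and interlock; stack all the pine packers squarely on the rubber pad, in line with it. When the kit is complete, book it: turn the jar of screws where it stands so that its barred label faces the reader's window.

Things in the scene. Friction and masses are not known exactly. Their poses are not given: they have to be found in the camera images.
- kit_tray: grey fixed tray, floor at z = 4 mm, 112 mm along its x, 230 mm along its y (-161 to +69). Origin under mid nest bay, z up. The bay lies between two walls along x, 16 mm high, 4 mm thick, inner faces at y = +61 and -61 mm; its ends at x = +-56 mm are open but for an end tab mid-end (inner face at x = +-37 mm, 20 mm wide, 3 thick, top at z = 28). Pile pad beyond the -y wall
- pile_pad (a point): middle of the top face of the rubber pad on the tray where the packers are piled: 90 mm along tray x, 40 mm along tray y, top 8 mm above the worktop, at y = -128 mm in the tray's frame
- reader: fixed grey code reader block on a dark foot, 70 x 80 mm, 75 mm high; origin under its middle, its dark window is in its -x face
- window (a point): middle of the reader's window, 32 mm before the reader's origin along its -x and 45 mm above the worktop; it looks along the reader's -x
- jar: loose white jar of screws, 66 mm diameter, 97 mm high, about 0.22 kg; yellow lid, 62 mm diameter, from 80 to 97 mm up (grip there). Origin mid-foot, z up; the barred code label is on its +x side, 33 mm from the axis, 22 to 62 mm up. It stands upright before the reader, its axis about 93 to 113 mm from the window
- angle1: length of aluminium angle (L), loose, 0.1 kg, may be absent, all alike; 64 mm along x (ends at x = +-32 mm: grip there, near the heel), 5 mm thick. Wide leg flat, y = -44 to +44 mm; short leg stands on its +y edge (y = 39 to 44 mm), 30 mm high over all. Origin mid-underside of the wide leg, centre of mass at y = +9 mm; starts on its wide leg
- heel1 (a point): heel of angle1: point under the middle of its standing leg, at y = +41.5 mm, z = 0 of angle1
- angle2: length of aluminium angle (L), loose, 0.1 kg, may be absent, all alike; 64 mm along x (ends at x = +-32 mm: grip there, near the heel), 5 mm thick. Wide leg flat, y = -44 to +44 mm; short leg stands on its +y edge (y = 39 to 44 mm), 30 mm high over all. Origin mid-underside of the wide leg, centre of mass at y = +9 mm; starts on its wide leg
- heel2 (a point): heel of angle2: point under the middle of its standing leg, at y = +41.5 mm, z = 0 of angle2
- angle3: length of aluminium angle (L), loose, 0.1 kg, may be absent, all alike; 64 mm along x (ends at x = +-32 mm: grip there, near the heel), 5 mm thick. Wide leg flat, y = -44 to +44 mm; short leg stands on its +y edge (y = 39 to 44 mm), 30 mm high over all. Origin mid-underside of the wide leg, centre of mass at y = +9 mm; starts on its wide leg
- heel3 (a point): heel of angle3: point under the middle of its standing leg, at y = +41.5 mm, z = 0 of angle3
- angle4: length of aluminium angle (L), loose, 0.1 kg, may be absent, all alike; 64 mm along x (ends at x = +-32 mm: grip there, near the heel), 5 mm thick. Wide leg flat, y = -44 to +44 mm; short leg stands on its +y edge (y = 39 to 44 mm), 30 mm high over all. Origin mid-underside of the wide leg, centre of mass at y = +9 mm; starts on its wide leg
- heel4 (a point): heel of angle4: point under the middle of its standing leg, at y = +41.5 mm, z = 0 of angle4
- packer1: pine packer block, loose, 40 mm along x, 90 mm along y, 20 mm high, 0.04 kg, may be absent; origin at the middle of its underside. All the packers are alike
- packer2: pine packer block, loose, 40 mm along x, 90 mm along y, 20 mm high, 0.04 kg, may be absent; origin at the middle of its underside. All the packers are alike
- packer3: pine packer block, loose, 40 mm along x, 90 mm along y, 20 mm high, 0.04 kg, may be absent; origin at the middle of its underside. All the packers are alike

How it is judged:
On the way, in this order (a step that is already met when the one before it is completed fails the run):
1. the kit is complete: all angles nested alternately in the bay, all packers stacked squarely on the pad (x of angle1 in the frame of kit_tray between -0.012 and 0.012 m and angle between the x axis of each of angle1, angle2, angle3, angle4 and the x axis of kit_tray, either way round below 0.12 rad and angle between each of angle1, angle2, angle3, angle4, packer1, packer2, packer3's own z axis and vertical below 0.06 rad and linear speed of each of angle1, angle2, angle3, angle4, packer1, packer2, packer3 below 0.02 m/s and x of angle2 in the frame of kit_tray between -0.012 and 0.012 m and x of angle3 in the frame of kit_tray between -0.012 and 0.012 m and x of angle4 in the frame of kit_tray between -0.012 and 0.012 m and ((((y of heel1 in the frame of kit_tray between 0.025 and 0.06 m and z of angle1 in the frame of kit_tray between 0.002 and 0.006 m) or (y of heel1 in the frame of kit_tray between -0.06 and -0.025 m and z of angle1 in the frame of kit_tray between 0.007 and 0.011 m) or (y of heel1 in the frame of kit_tray between 0.025 and 0.06 m and z of angle1 in the frame of kit_tray between 0.012 and 0.016 m) or (y of heel1 in the frame of kit_tray between -0.06 and -0.025 m and z of angle1 in the frame of kit_tray between 0.017 and 0.021 m)) and ((y of heel2 in the frame of kit_tray between 0.025 and 0.06 m and z of angle2 in the frame of kit_tray between 0.002 and 0.006 m) or (y of heel2 in the frame of kit_tray between -0.06 and -0.025 m and z of angle2 in the frame of kit_tray between 0.007 and 0.011 m) or (y of heel2 in the frame of kit_tray between 0.025 and 0.06 m and z of angle2 in the frame of kit_tray between 0.012 and 0.016 m) or (y of heel2 in the frame of kit_tray between -0.06 and -0.025 m and z of angle2 in the frame of kit_tray between 0.017 and 0.021 m)) and ((y of heel3 in the frame of kit_tray between 0.025 and 0.06 m and z of angle3 in the frame of kit_tray between 0.002 and 0.006 m) or (y of heel3 in the frame of kit_tray between -0.06 and -0.025 m and z of angle3 in the frame of kit_tray between 0.007 and 0.011 m) or (y of heel3 in the frame of kit_tray between 0.025 and 0.06 m and z of angle3 in the frame of kit_tray between 0.012 and 0.016 m) or (y of heel3 in the frame of kit_tray between -0.06 and -0.025 m and z of angle3 in the frame of kit_tray between 0.017 and 0.021 m)) and ((y of heel4 in the frame of kit_tray between 0.025 and 0.06 m and z of angle4 in the frame of kit_tray between 0.002 and 0.006 m) or (y of heel4 in the frame of kit_tray between -0.06 and -0.025 m and z of angle4 in the frame of kit_tray between 0.007 and 0.011 m) or (y of heel4 in the frame of kit_tray between 0.025 and 0.06 m and z of angle4 in the frame of kit_tray between 0.012 and 0.016 m) or (y of heel4 in the frame of kit_tray between -0.06 and -0.025 m and z of angle4 in the frame of kit_tray between 0.017 and 0.021 m))) or (((y of heel1 in the frame of kit_tray between -0.06 and -0.025 m and z of angle1 in the frame of kit_tray between 0.002 and 0.006 m) or (y of heel1 in the frame of kit_tray between 0.025 and 0.06 m and z of angle1 in the frame of kit_tray between 0.007 and 0.011 m) or (y of heel1 in the frame of kit_tray between -0.06 and -0.025 m and z of angle1 in the frame of kit_tray between 0.012 and 0.016 m) or (y of heel1 in the frame of kit_tray between 0.025 and 0.06 m and z of angle1 in the frame of kit_tray between 0.017 and 0.021 m)) and ((y of heel2 in the frame of kit_tray between -0.06 and -0.025 m and z of angle2 in the frame of kit_tray between 0.002 and 0.006 m) or (y of heel2 in the frame of kit_tray between 0.025 and 0.06 m and z of angle2 in the frame of kit_tray between 0.007 and 0.011 m) or (y of heel2 in the frame of kit_tray between -0.06 and -0.025 m and z of angle2 in the frame of kit_tray between 0.012 and 0.016 m) or (y of heel2 in the frame of kit_tray between 0.025 and 0.06 m and z of angle2 in the frame of kit_tray between 0.017 and 0.021 m)) and ((y of heel3 in the frame of kit_tray between -0.06 and -0.025 m and z of angle3 in the frame of kit_tray between 0.002 and 0.006 m) or (y of heel3 in the frame of kit_tray between 0.025 and 0.06 m and z of angle3 in the frame of kit_tray between 0.007 and 0.011 m) or (y of heel3 in the frame of kit_tray between -0.06 and -0.025 m and z of angle3 in the frame of kit_tray between 0.012 and 0.016 m) or (y of heel3 in the frame of kit_tray between 0.025 and 0.06 m and z of angle3 in the frame of kit_tray between 0.017 and 0.021 m)) and ((y of heel4 in the frame of kit_tray between -0.06 and -0.025 m and z of angle4 in the frame of kit_tray between 0.002 and 0.006 m) or (y of heel4 in the frame of kit_tray between 0.025 and 0.06 m and z of angle4 in the frame of kit_tray between 0.007 and 0.011 m) or (y of heel4 in the frame of kit_tray between -0.06 and -0.025 m and z of angle4 in the frame of kit_tray between 0.012 and 0.016 m) or (y of heel4 in the frame of kit_tray between 0.025 and 0.06 m and z of angle4 in the frame of kit_tray between 0.017 and 0.021 m)))) and horizontal distance between each of packer1, packer2, packer3 and pile_pad below 0.008 m and angle between the y axis of each of packer1, packer2, packer3 and the x axis of kit_tray, either way round below 0.12 rad), for 0.2 s.
2. the jar's label faces the reader's window (x of window in the frame of jar above 0.04 m and y of window in the frame of jar between -0.03 and 0.03 m and horizontal distance between jar and window below 0.17 m and y of jar in the frame of reader between -0.07 and 0.07 m and angle between jar's own z axis and vertical below 0.06 rad and height (world z) of jar between -0.004 and 0.004 m and linear speed of jar below 0.02 m/s), for 0.2 s.
At the end, for the whole second after the job is handed in: Angles flat in the bay, one per 5 mm level, within 12 mm lengthwise and 0.12 rad, heels on alternate sides 25-60 mm off the middle line; packers flat, within 8 mm and 0.12 rad of the pad; jar upright before the reader (within 170 mm), the window within 30 mm of its label normal; all at rest (all of step 1 and all of step 2); the robot touches nothing.
Of angle1, angle2, angle3, angle4 only 3 to 4 are there at a start; the rules pass over those that are not, and their reading is None.
Of packer1, packer2, packer3 only 2 to 3 are there at a start; the rules pass over those that are not, and their reading is None.
At some moment in a run one of angle1, angle2, angle3, angle4 may be knocked a few centimetres aside while the robot is not near it.
It also fails if it takes over 210 s, if anything falls off the work surface, if the arm or the gripper's body presses on something with over 40 N, if the wrist force passes 120 N, or if a joint passes its speed limit or range.

### The arm

A 6-joint arm with a two-finger parallel gripper is mounted at the origin on a cart in front of the work surface, level with it; the furniture and walls round the work are solid. World frame = base frame: x ahead of the robot, y to its left, z up, the work surface at z = 0. Lengths are in m, angles in rad, forces in N, time in s.
With the tool pointing down it reaches from about 0.375 to 0.9 m from the base axis. Payload 3.1 kg.
Tool frame: the origin (TCP) lies between the finger pads; the fingertips stand 11 mm ahead of it and the grasp point (between the pads) lies 8 mm behind it; z points along the fingers, y is the line along which they close (so a half turn about z gives the same grasp; the last joint's range is limited). The gripper opens to 85 mm and grips with 20 to 120 N. Pads are 22 mm wide; open, the fingers measure 114 mm over their backs; the gripper's body (76 mm by 85 mm) begins 54 mm behind the grasp point. The pads swing forward as they close: fully open they stand 13 mm farther back than shut.
Start: joints at [-1.524, 0.527, 1.433, -0, 1.181, -0.178], TCP at [0.139, -0.609, 0.242] pointing down, gripper open.
Joint ranges: [-3.08, 3.08], [-0.75, 2.2], [0.22, 2.44], [-1.43, 4.57], [0, 2.65], [-2.85, 2.85]. Speed limits (rad/s): [2.79, 2.79, 3.14, 3.14, 3.14, 3.14].

### API

Orientations are given as a unit quaternion [x, y, z, w].
In Python, from rig import env gives the robot as it stands.
- The arm moves only by the shell command python3 nudge.py 'ROWS' [OPENING] [FORCE]. ROWS is rows parted by semicolons, their numbers by spaces, 1 to 12 of them, each of 6 numbers: dx, dy, dz in m, then a rotation vector rx, ry, rz in rad; each row shifts and turns the commanded pose from where the row before left it, along the tool's axes as they then stand; what a row does not reach is not made up. A row lasts 1/10 s, in which the tool goes at most 0.05 m and 0.15 rad, less where a joint would pass 70% of its speed; a pose out of reach is approached as far as the arm can. OPENING is the opening from 0.0 (shut) to 1.0 (fully open), set as the command begins (- or left out keeps the last). The fingers move at their own pace and stop on an object; FORCE is the grip in N (left out, the last holds). Time passes only in rows, so rows that do not move let the fingers close. It prints the time, the measured TCP pose, the force, the opening and the grip force at its end.
- env.get_obs(): the state, without advancing time (a new reading comes with each control period).
- env.grab_frame(name): name is "scene" or "top" or "wrist"; returns the picture (400x640x3 uint8, red, green, blue); there is no depth.
- env.get_calibration(name): a dict with "fx", "fy", "cx", "cy" (pixels), "dist_coeffs" ([k1, k2, p1, p2, k3] as OpenCV has them; the pictures are not rectified), "T" (4x4, takes a point from camera to world coordinates); the wrist camera has in their place "hand_eye" (4x4, takes a point from camera to tool coordinates, whose origin is the TCP and whose axes are the flange's). Camera axes: x right, y up, looking along -z (the intrinsics and any distortion apply to the point x, -y, -z); pixel columns grow to the right and rows downward; lengths in m; the calibration is good to about 2 mm. A picture is of the moment at which its call begins: read the wrist's pose just before it. get_calibration takes no time and is no camera call.
- env.close_job(): hands the job in; it is judged then, once.
The state is a dict: "t": time; "q": joint angles; "qd": joint speeds; "effort": joint torques, N m; "ee_pos": TCP position; "orientation": TCP orientation; "force": force on the tool from outside, world axes, zero at the start; "wrist_torque": the same for the moment, N m; "width": opening from 0.0 (shut) to 1.0 (fully open); "grip_force": force on a finger pad.
Only numpy, scipy, OpenCV 4.12 (cv2) and the standard library are available. Lean on these libraries where they do the work, as an engineer would, in place of code of your own. Each camera call takes 0.05 s, during which the arm holds its last target. There are 200 camera calls.

## Working session

There is one attempt and no reset: what is moved stays moved. The work goes in short steps, Python scripts to look and compute and a shell command to move; the robot and the scene stay as the last step left them, time stands still between calls to the robot, and variables do not carry over. Pictures are saved under pics/ and viewed, at most 14 in all, crops included, and the job is handed in when it is done.

```bash
ls; mkdir -p pics; python3 - <<'E'
from rig import env
import cv2
o=env.get_obs();print({k:(v if not hasattr(v,'tolist') else v.tolist()) for k,v in o.items()})
for n in("top","scene"):
    cv2.imwrite(f"pics/{n}0.png",env.grab_frame(n)[:,:,::-1]);print(n,env.get_calibration(n))
print(env.get_calibration("wrist"))
E
```

```text
nudge.py
pics
rig.py
{'t': 0.0, 'q': [-1.524488685172771, 0.5284844801984334, 1.4338862331215925, 1.2673887025596077e-05, 1.1813644276663648, -0.17847445612821192], 'qd': [0.0019027069091767511, 0.0002784217073681437, -0.00013172555045615314, -0.0018232182530816556, 0.0018891853479934555, -0.0012512258403379454], 'effort': [0.00029621053727169055, -44.234994649887085, -17.802722454071045, -0.00019561179215088487, 0.008421499805990607, -5.750950435867708e-06], 'ee_pos': [0.13932461340674682, -0.6085815809247656, 0.2413274302779025], 'orientation': [0.9936904720007675, 0.11215212105854842, 7.658699982573777e-05, -0.0010685183160921543], 'force': [0.5803671821328172, -0.23441856448263265, 0.829472248845929], 'wrist_torque': [0.0024033825401271057, 0.023742175368771008, -0.00624730984313038], 'grip_force': 0.0, 'width': 0.9998602392261636}
top {'fx': 384.14876542251625, 'fy': 384.14876542251625, 'cx': 315.12363613677167, 'cy': 207.17562337764417, 'dist_coeffs': array([-0.02001613,  0.        ,  0.        ,  0.        ,  0.     
[... 551 characters left out ...]
27,  0.51823039,  0.57976553],
       [ 0.01503179,  0.60781064,  0.79393972,  0.87206957],
       [ 0.        ,  0.        ,  0.        ,  1.        ]])}
{'fx': 348.11009873682616, 'fy': 348.11009873682616, 'cx': 316.7738035140811, 'cy': 203.6858160483536, 'dist_coeffs': array([-0.01198169,  0.        ,  0.        ,  0.        ,  0.        ]), 'hand_eye': array([[ 6.27078762e-04,  9.51497164e-01,  3.07656876e-01,
         7.93519969e-02],
       [ 9.99999787e-01, -6.51702355e-04, -2.27060963e-05,
        -7.67128100e-04],
       [ 1.78895924e-04,  3.07656825e-01, -9.51497371e-01,
        -1.31570463e-01],
       [ 0.00000000e+00,  0.00000000e+00,  0.00000000e+00,
         1.00000000e+00]])}
```
View pics/top0.png

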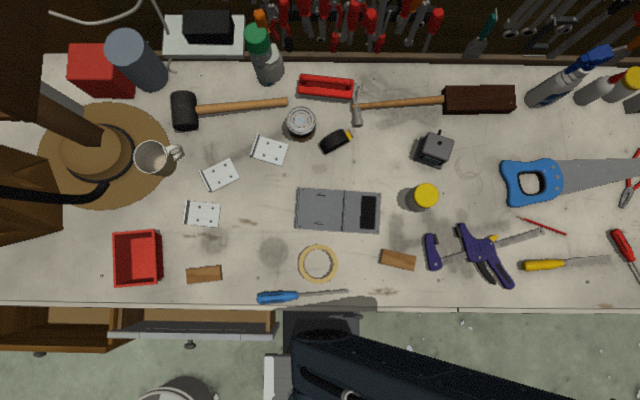

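View pics/scene0.png

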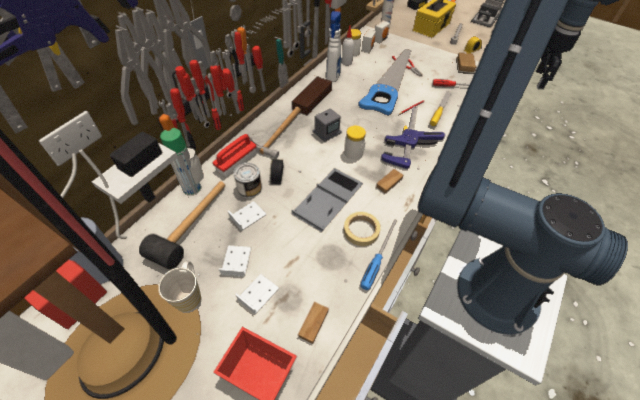

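```bash
cat > h.py <<'E'
import numpy as np, cv2
from rig import env
from scipy.spatial.transform import Rotation as R
def cal(n,obs=None):
    c=env.get_calibration(n)
    K=np.array([[c["fx"],0,c["cx"]],[0,c["fy"],c["cy"]],[0,0,1]])
    if "T" in c: T=np.array(c["T"])
    else:
        o=obs or env.get_obs(); E=np.eye(4); E[:3,:3]=R.from_quat(o["orientation"]).as_matrix(); E[:3,3]=o["ee_pos"]; T=E@np.array(c["hand_eye"])
    return K,np.array(c["dist_coeffs"]),T
def rays(C,px):
    K,d,T=C
    p=cv2.undistortPoints(np.array(px,float).reshape(-1,1,2),K,d).reshape(-1,2)
    r=np.c_[p[:,0],-p[:,1],-np.ones(len(p))]@T[:3,:3].T
    return T[:3,3],r
def onz(C,px,z):
    o,r=rays(C,px); s=(z-o[2])/r[:,2]; return o+r*s[:,None]
def proj(C,P):
    K,d,T=C
    p=(np.atleast_2d(P)-T[:3,3])@T[:3,:3]*[1,-1,-1]
    return cv2.projectPoints(p,np.zeros(3),np.zeros(3),K,d)[0].reshape(-1,2)
def tri(Cs,pxs):
    A=np.zeros((3,3));b=np.zeros(3)
    for C,p in zip(Cs,pxs):
        o,r=rays(C,[p]); r=r[0]/np.linalg.norm(r[0]); M=np.eye(3)-np.outer(r,r); A+=M;b+=M@o
    return np.linalg.solve(A,b)
E
python3 - <<'E'
from h import *
im=cv2.imread("pics/top0.png")[125:295,170:450]
cv2.imwrite("pics/topc.png",cv2.resize(im,(798,485),interpolation=cv2.INTER_CUBIC))
im=cv2.imread("pics/scene0.png")[90:350,200:480]
cv2.imwrite("pics/scenec.png",cv2.resize(im,(645,599),interpolation=cv2.INTER_CUBIC))
C=cal("top");S=cal("scene")
print(onz(C,[(220,174),(269,150),(202,213),(204,273),(397,259),(337,210),(368,212),(425,190)],0.01).round(3))
print(tri([C,S],[(425,188),(356,132)]), onz(S,[(466,62)],0.02), proj(C,onz(S,[(466,62)],0.02)))
E
```

```text
[[ 0.627  0.29   0.01 ]
 [ 0.695  0.159  0.01 ]
 [ 0.52   0.334  0.01 ]
 [ 0.361  0.321  0.01 ]
 [ 0.405 -0.188  0.01 ]
 [ 0.533 -0.028  0.01 ]
 [ 0.528 -0.111  0.01 ]
 [ 0.59  -0.265  0.01 ]]
[ 0.57363117 -0.24710629  0.08692938] [[ 0.41894176 -0.98600837  0.02      ]] [[696.24838996 256.83293993]]
```

View pics/topc.png

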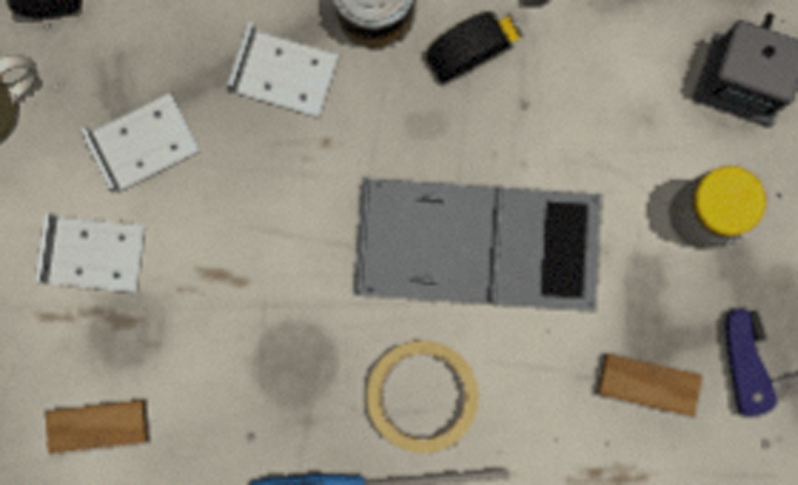

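View pics/scenec.png

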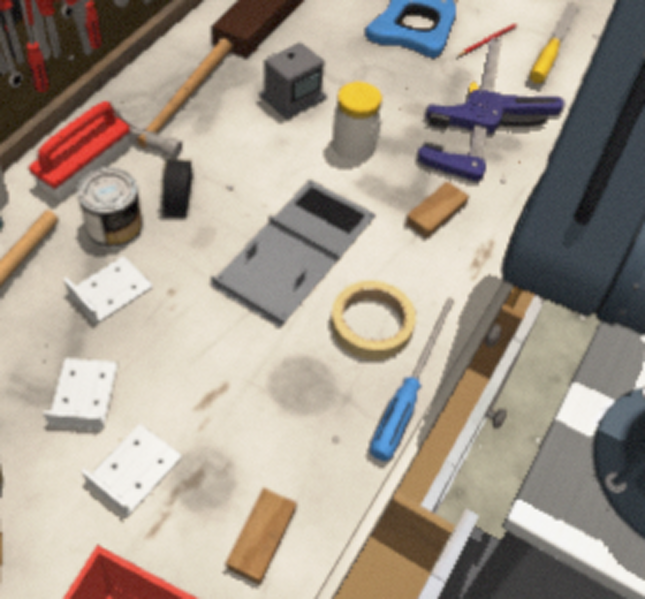

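```bash
cat >> h.py <<'E'
def masks(im):
    h=cv2.cvtColor(im,cv2.COLOR_BGR2HSV).astype(int); H,S,V=h[...,0],h[...,1],h[...,2]
    return dict(angle=(S<16)&(V>195),packer=(H>5)&(H<22)&(S>110)&(V>70),tray=(S<40)&(V>75)&(V<150),pad=(V<45),jar=(H>22)&(H<32)&(S>150)&(V>120))
def blobs(im,name,amin,amax,roi=None):
    m=masks(im)[name].astype(np.uint8)
    if roi: 
        k=np.zeros_like(m); k[roi[1]:roi[3],roi[0]:roi[2]]=1; m*=k
    m=cv2.morphologyEx(m,cv2.MORPH_CLOSE,np.ones((5,5)))
    m=cv2.morphologyEx(m,cv2.MORPH_OPEN,np.ones((3,3)))
    return [c for c in cv2.findContours(m,cv2.RETR_EXTERNAL,cv2.CHAIN_APPROX_NONE)[0] if amin<cv2.contourArea(c)<amax]
def rect(C,c,z):
    P=onz(C,c.reshape(-1,2),z)[:,:2]*1000
    r=cv2.minAreaRect(P.astype(np.float32)); b=cv2.boxPoints(r)
    e=b[1]-b[0],b[2]-b[1]; l=max(e,key=np.linalg.norm)
    a=np.arctan2(l[1],l[0]); a=(a+np.pi/2)%np.pi-np.pi/2
    return dict(c=np.round(r[0],1).tolist(),size=np.round(sorted(r[1]),1).tolist(),long_ang=round(float(a),3))
E
python3 - <<'E'
from h import *
im=cv2.imread("pics/top0.png");C=cal("top")
h=cv2.cvtColor(im,cv2.COLOR_BGR2HSV)
for p in [(220,174),(269,152),(205,213),(240,220),(240,180),(204,273),(397,259),(320,210),(368,212),(425,186)]: print(p,h[p[1],p[0]])
for n,z,a,b in(("angle",.005,200,1500),("packer",.02,200,1500),("tray",.004,2000,8000),("pad",.008,200,900),("jar",.097,200,1500)):
    for c in blobs(im,n,a,b,(170,130,450,290)): print(n,rect(C,c,z))
E
```

```text
(220, 174) [ 39  10 185]
(269, 152) [ 47  10 185]
(205, 213) [ 30  11 187]
(240, 220) [ 21  46 150]
(240, 180) [ 19  35 160]
(204, 273) [ 16 138 139]
(397, 259) [ 16 143 130]
(320, 210) [  0   2 114]
(368, 212) [ 0 44 23]
(425, 186) [ 26 226 185]
packer {'c': [358.4, 320.2], 'size': [36.9, 90.1], 'long_ang': -1.451}
packer {'c': [403.4, -187.3], 'size': [37.8, 88.9], 'long_ang': 1.353}
tray {'c': [533.2, -28.6], 'size': [115.9, 233.7], 'long_ang': 1.518}
tray {'c': [674.9, 263.1], 'size': [154.6, 345.0], 'long_ang': -1.56}
pad {'c': [528.9, -110.1], 'size': [38.0, 86.9], 'long_ang': -0.056}
pad {'c': [693.8, -283.7], 'size': [68.4, 78.9], 'long_ang': 1.242}
pad {'c': [722.9, -15.7], 'size': [41.8, 75.9], 'long_ang': -1.041}
jar {'c': [564.8, -244.2], 'size': [57.2, 57.3], 'long_ang': 0.013}
```

```bash
r='.03 -.036 0 0 0 0'; python3 nudge.py '.03 -.036 0 0 0 0;.03 -.036 0 0 0 0;.03 -.036 0 0 0 0;.03 -.036 0 0 0 0;.03 -.036 0 0 0 0;.03 -.036 0 0 0 0;.03 -.036 0 0 0 0;.03 -.036 0 0 0 0;.03 -.036 0 0 0 0;.03 -.036 0 0 0 0;.03 -.036 0 0 0 0;.03 -.036 0 0 0 0' 1 40
python3 nudge.py '.03 -.036 0 0 0 0;.03 -.036 0 0 0 0;.03 -.036 0 0 0 0;.03 -.036 0 0 0 0;0 0 0 0 0 -.144;0 0 0 0 0 -.144;0 0 0 0 0 -.144;0 0 0 0 0 -.144;0 0 0 0 0 -.144;0 0 0 0 0 -.144;0 0 0 0 0 -.144;0 0 0 0 0 -.144'
python3 nudge.py '0 0 0 0 0 -.143;0 0 0 0 0 0;0 0 0 0 0 0'
cat >> h.py <<'E'
def yaw(o): 
    x=R.from_quat(o["orientation"]).as_matrix()[:,0]; return np.arctan2(x[1],x[0])
def to(x,y,z,yw):
    "tool-axis move to a pose in m; turn first (rz), then shift in the turned axes"
    o=env.get_obs(); M=R.from_quat(o["orientation"]).as_matrix()
    D=np.array([[np.cos(yw),np.sin(yw),0],[np.sin(yw),-np.cos(yw),0],[0,0,-1]]).T.T
    rv=R.from_matrix(M.T@D).as_rotvec(); d=np.array([x,y,z])-o["ee_pos"]
    print("turn",rv.round(4),"then shift",(D.T@d).round(4),"| shift unturned",(M.T@d).round(4),"now",np.round(o["ee_pos"],4),"yaw",round(yaw(o),3),"q6",round(o["q"][5],2),"t",round(o["t"],1),"F",np.round(o["force"],1))
E
sed -i 's/(S<16)&(V>195)/(S<24)\&(V>166)/' h.py
python3 - <<'E'
from h import *
o=env.get_obs(); im=env.grab_frame("wrist")[:,:,::-1].copy(); cv2.imwrite("pics/w1.png",im); np.save("w1.npy",cal("wrist",o)[2])
print(o["ee_pos"],yaw(o),o["q"],o["t"])
C=cal("wrist",o)
for n,z in(("angle",.005),("packer",.02),("tray",.004),("pad",.008)):
    for c in blobs(im,n,1500,80000): print(n,rect(C,c,z))
C=cal("top")
for c in blobs(cv2.imread("pics/top0.png"),"angle",200,1500,(170,130,450,290)): print(rect(C,c,.005))
E
```

```text
t: 1.3
ee_pos: [0.3944, -0.106, 0.2423]
orientation: [0.994, 0.112, 0.0, 0.0]
force: [0.5, -0.6, -0.0]
width: 0.999
grip_force: 0.0
t: 2.5
ee_pos: [0.4785, 0.0593, 0.242]
orientation: [0.77, 0.638, -0.0, -0.0]
force: [-0.3, -0.2, -0.9]
width: 1.002
grip_force: 0.0
t: 2.8
ee_pos: [0.4787, 0.0593, 0.2421]
orientation: [0.726, 0.688, -0.0, -0.0]
force: [-0.5, -0.2, 0.1]
width: 0.999
grip_force: 0.0
[0.47867456 0.05927251 0.24212508] 1.5168339930304915 [-1.09010651e-01  3.37050961e-01  1.78112765e+00 -8.10033358e-06
  1.02395642e+00 -5.50441094e-02] 2.8
tray {'c': [133.0, -64.2], 'size': [92.1, 407.0], 'long_ang': 1.238}
tray {'c': [435.0, 200.5], 'size': [46.2, 64.9], 'long_ang': -0.055}
pad {'c': [529.3, -109.2], 'size': [41.0, 89.1], 'long_ang': -0.055}
pad {'c': [623.6, -168.3], 'size': [199.4, 541.7], 'long_ang': -0.06}
pad {'c': [732.7, -21.5], 'size': [55.3, 104.7], 'long_ang': -1.029}
pad {'c': [758.7, 74.0], 'size': [77.4, 83.9], 'long_ang': 1.278}
pad {'c': [201.5, -48.4], 'size': [300.2, 402.8], 'long_ang': 1.494}
pad {'c': [256.2, 189.5], 'size': [31.9, 89.0], 'long_ang': 1.561}
{'c': [519.2, 338.3], 'size': [64.5, 96.6], 'long_ang': 1.481}
{'c': [626.7, 294.2], 'size': [65.7, 93.5], 'long_ang': -1.127}
{'c': [696.5, 159.7], 'size': [62.1, 92.0], 'long_ang': 1.288}
```

View pics/w1.png

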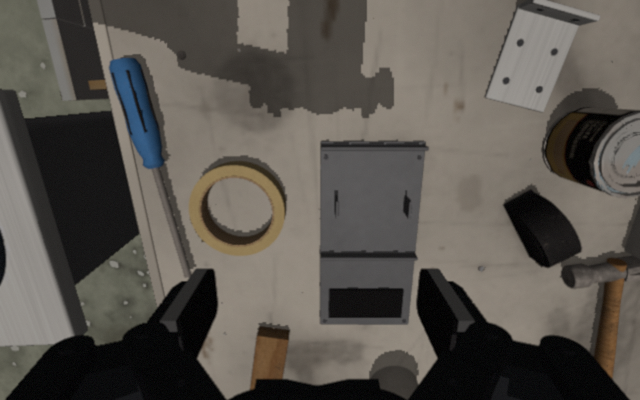

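```bash
python3 - <<'E'
from h import *
to(.704,.187,.2,1.288)
T=np.load("w1.npy");c=cal("wrist");W=(c[0],c[1],T);C=cal("top")
imw=cv2.imread("pics/w1.png");imt=cv2.imread("pics/top0.png")
def corners(C,im,z,roi,a,b):
    c=blobs(im,"pad",a,b,roi)[0]; r=cv2.boxPoints(cv2.minAreaRect(c)); 
    P=onz(C,r,z); return r[np.lexsort((P[:,1].round(2),P[:,0].round(1)))]
a=corners(W,imw,.008,(300,270,430,340),500,9000);b=corners(C,imt,.008,(350,190,385,240),200,900)
for p,q in zip(a,b): print(tri([W,C],[p,q]).round(4))
E
```

```text
turn [-0.0004  0.      0.2292] then shift [0.1855 0.1807 0.0422] | shift unturned [0.1396 0.2181 0.0421] now [0.4787 0.0593 0.2422] yaw 1.517 q6 -0.06 t 2.9 F [-0.3  0.4  0.5]
[ 0.4844 -0.1264  0.0092]
[ 0.4862 -0.0893  0.0032]
[ 0.5726 -0.131   0.0099]
[ 0.574  -0.0936  0.0041]
```

```bash
python3 nudge.py '0 0 0 0 0 .1146;0 0 0 0 0 .1146;.031 .03 .007 0 0 0;.031 .03 .007 0 0 0;.031 .03 .007 0 0 0;.031 .03 .007 0 0 0;.031 .03 .007 0 0 0;.031 .03 .007 0 0 0;0 0 0 0 0 0;0 0 0 0 0 0'
python3 - <<'E'
from h import *
o=env.get_obs(); im=env.grab_frame("wrist")[:,:,::-1].copy(); cv2.imwrite("pics/w2.png",im)
C=cal("wrist",o);print(o["ee_pos"],yaw(o),o["q"][5])
print(cv2.cvtColor(im,cv2.COLOR_BGR2HSV)[150:260:25,250:400:25].tolist())
for n,z in(("angle",.005),):
    for c in blobs(im,n,1500,80000): print(n,rect(C,c,z),cv2.boxPoints(cv2.minAreaRect(c)).astype(int).tolist())
E
```

```text
t: 3.85
ee_pos: [0.7029, 0.1886, 0.1986]
orientation: [0.799, 0.601, -0.001, -0.001]
force: [0.3, 0.8, 0.8]
width: 1.001
grip_force: 0.0
[0.70290311 0.18859029 0.19863765] 1.2901368648037514 0.38983376299266137
[[[17, 34, 121], [15, 35, 116], [15, 38, 95], [18, 35, 110], [18, 35, 124], [17, 36, 129]], [[19, 34, 120], [17, 34, 119], [128, 7, 156], [128, 7, 155], [135, 7, 154], [17, 36, 128]], [[17, 36, 126], [16, 36, 122], [150, 3, 79], [130, 5, 155], [130, 5, 156], [17, 35, 115]], [[18, 34, 126], [16, 31, 124], [130, 5, 155], [135, 3, 153], [150, 3, 149], [23, 36, 84]], [[17, 41, 123], [17, 34, 136], [15, 23, 135], [16, 21, 135], [18, 24, 126], [18, 155, 46]]]
```

View pics/w2.png

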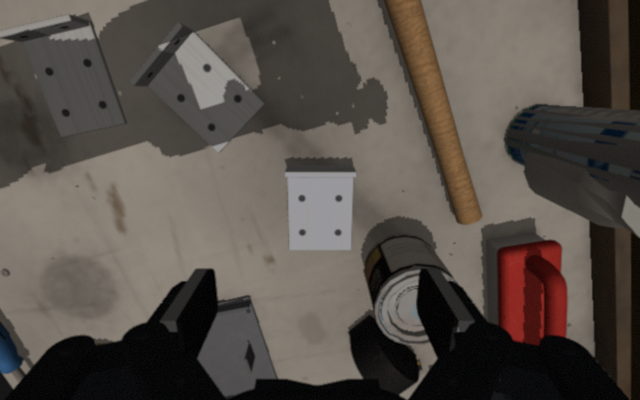

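```bash
python3 - <<'E'
from h import *
o=env.get_obs(); C=cal("wrist",o);T=cal("top");S=cal("scene")
P=tri([T,S],[(301,121),(248,172)]);print("can top",P)
e=o["ee_pos"];yw=yaw(o);ux=np.array([np.cos(yw),np.sin(yw)]);uy=np.array([np.sin(yw),-np.cos(yw)])
d=P[:2]-e[:2];print("in tool",d@ux,d@uy)
print("tcp at z=0,.02,.03",proj(C,[[e[0],e[1],z] for z in(0,.02,.03)]))
h=[(302,198),(338,198),(302,232),(338,232)]
H=onz(C,h,.005);print(H.round(4),np.linalg.norm(H[0]-H[1]),np.linalg.norm(H[0]-H[2]))
c=[(289.5,249),(352,249)];F=onz(C,c,.005);L=onz(C,[(287,174),(355,174)],.03);print(F,L,np.linalg.norm(F[0]-F[1]),np.linalg.norm(L[0]-L[1]),np.linalg.norm(F.mean(0)-L.mean(0)))
for q in (F,L): 
    v=q[0]-q[1]; print("ang",np.arctan2(v[1],v[0]), "tool",(q.mean(0)[:2]-e[:2])@ux,(q.mean(0)[:2]-e[:2])@uy)
E
```

```text
can top [0.75398213 0.06870106 0.07376365]
in tool -0.10038504570509209 0.08274073019804352
tcp at z=0,.02,.03 [[317.05125151 176.85581778]
 [317.05183929 181.98765291]
 [317.05215955 184.78915729]]
[[0.6826 0.1729 0.005 ]
 [0.7165 0.1632 0.005 ]
 [0.6722 0.1385 0.005 ]
 [0.7072 0.1284 0.005 ]] 0.035252275317238055 0.035972050137407605
[[0.65438963 0.12395259 0.005     ]
 [0.71615348 0.10619031 0.005     ]] [[0.67950076 0.204922   0.03      ]
 [0.73730226 0.18829219 0.03      ]] 0.06426719114798667 0.060146182566777034 0.08836320717247131
ang 2.86156552104796 tool -0.0748846557941267 0.0038668684135939988
ang 2.861453052636536 tool 0.00986738399442736 0.0034819872833333175
```

```bash
python3 nudge.py '0 .0037 .04 0 0 0;0 0 .045 0 0 0;0 0 .045 0 0 0;0 0 .03 0 0 0;0 0 .015 0 0 0;0 0 0 0 0 0;0 0 0 0 0 0'
for i in 1; do python3 nudge.py '0 0 .003 0 0 0;0 0 0 0 0 0'; python3 nudge.py '0 0 .003 0 0 0;0 0 0 0 0 0';python3 nudge.py '0 0 .002 0 0 0;0 0 0 0 0 0'; done
```

```text
t: 4.6
ee_pos: [0.7078, 0.187, 0.0272]
orientation: [0.799, 0.601, 0.001, 0.001]
force: [1.1, 0.5, -0.2]
width: 0.999
grip_force: 0.0
t: 4.8
ee_pos: [0.708, 0.1873, 0.0244]
orientation: [0.799, 0.601, 0.001, 0.001]
force: [1.1, -0.2, -0.1]
width: 0.999
grip_force: 0.0
t: 5.0
ee_pos: [0.7069, 0.1872, 0.0196]
orientation: [0.799, 0.601, 0.0, 0.0]
force: [-0.9, -0.5, -0.1]
width: 1.001
grip_force: 0.0
t: 5.2
ee_pos: [0.7066, 0.1872, 0.017]
orientation: [0.799, 0.601, -0.0, -0.0]
force: [0.4, -0.4, -0.3]
width: 0.998
grip_force: 0.0
```

```bash
python3 nudge.py '0 0 .003 0 0 0;0 0 0 0 0 0'; python3 nudge.py '0 0 .003 0 0 0;0 0 0 0 0 0';python3 nudge.py '0 0 .002 0 0 0;0 0 0 0 0 0'|head -4
```

```text
t: 5.4
ee_pos: [0.7065, 0.1871, 0.0137]
orientation: [0.799, 0.601, -0.0, -0.0]
force: [0.6, 1.7, 0.8]
width: 1.003
grip_force: 0.0
t: 5.6
ee_pos: [0.7065, 0.1872, 0.0107]
orientation: [0.799, 0.601, -0.0, -0.0]
force: [-0.0, -0.8, -0.7]
width: 1.0
grip_force: 0.0
t: 5.8
ee_pos: [0.7067, 0.1872, 0.009]
orientation: [0.799, 0.601, -0.0, -0.0]
force: [0.4, 0.5, 0.5]
```

```bash
python3 nudge.py '0 0 0 0 0 0;0 0 0 0 0 0;0 0 0 0 0 0;0 0 0 0 0 0;0 0 0 0 0 0;0 0 0 0 0 0' 0.4 60; python3 nudge.py '0 0 -.03 0 0 0;0 0 -.04 0 0 0;0 0 0 0 0 0;0 0 0 0 0 0'
python3 - <<'E'
from h import *
im=env.grab_frame("wrist")[:,:,::-1].copy(); cv2.imwrite("pics/w3.png",im[60:400,140:500])
d=np.array([-.054+np.pi/2]);yd=np.array([np.cos(d[0]),np.sin(d[0])])
g=np.array([.536,.018])+yd*(.013+.0315); print(g)
to(g[0],g[1],.08,1.517)
E
```

```text
t: 6.4
ee_pos: [0.7074, 0.1873, 0.0099]
orientation: [0.799, 0.601, 0.001, 0.0]
force: [0.6, 0.4, 3.0]
width: 0.729
grip_force: 65.8
t: 6.8
ee_pos: [0.707, 0.1872, 0.0799]
orientation: [0.799, 0.601, 0.0, 0.0]
force: [-0.8, -0.0, -0.5]
width: 0.729
grip_force: 65.9
[0.53840183 0.06243513]
turn [-0.0023  0.0006 -0.2264] then shift [-0.1335 -0.1604 -0.0016] | shift unturned [-0.1661 -0.1263 -0.0012] now [0.7057 0.1871 0.0784] yaw 1.291 q6 0.39 t 6.8 F [-0.9  0.7 -1.1]
```

View pics/w3.png

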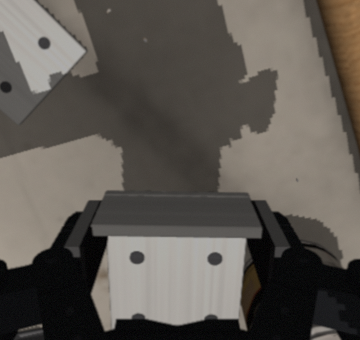

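```bash
python3 - <<'E'
from h import *
o=env.get_obs();C=cal("wrist",o);M=R.from_quat(o["orientation"]).as_matrix()
for px,dz in(((318,253),-.009),((318,260),-.009),((318,292),.021),((318,296),.021)):
    print(px,(M.T@(onz(C,[px],o["ee_pos"][2]+dz)[0]-o["ee_pos"])).round(4))
E
python3 nudge.py '0 0 0 0 0 -.113;0 0 0 0 0 -.113;-.027 -.032 0 0 0 0;-.027 -.032 0 0 0 0;-.027 -.032 0 0 0 0;-.027 -.032 0 0 0 0;-.0255 -.032 0 0 0 0;0 0 0 0 0 0;0 0 0 0 0 0'
python3 -c "
from h import *
to(.5384,.0624,.025,1.517)"
```

```text
(318, 253) [0.0114 0.0004 0.009 ]
(318, 260) [0.0079 0.0004 0.009 ]
(318, 292) [ 0.0104  0.0003 -0.021 ]
(318, 296) [ 0.0087  0.0003 -0.021 ]
t: 7.75
ee_pos: [0.5381, 0.0621, 0.078]
orientation: [0.727, 0.687, -0.001, -0.001]
force: [1.0, -0.6, -0.2]
width: 0.731
grip_force: 65.9
turn [-0.0037 -0.0002 -0.002 ] then shift [0.0003 0.0002 0.053 ] | shift unturned [0.0003 0.0004 0.053 ] now [0.5381 0.0621 0.078 ] yaw 1.515 q6 -0.04 t 7.8 F [ 1.  -0.6 -0.2]
```

```bash
python3 nudge.py '.0025 0 .03 0 0 0;0 0 .02 0 0 0;0 0 .01 0 0 0;0 0 .004 0 0 0;0 0 0 0 0 0'; python3 nudge.py '0 0 .002 0 0 0;0 0 0 0 0 0;0 0 0 0 0 0'
python3 nudge.py '0 0 0 0 0 0;0 0 0 0 0 0;0 0 0 0 0 0;0 0 0 0 0 0' 1; python3 nudge.py '0 0 -.02 0 0 0;0 0 -.04 0 0 0;0 0 -.04 0 0 0;0 0 -.04 0 0 0;-.04 0 0 0 0 0;0 0 0 0 0 0'
python3 - <<'E'
from h import *
o=env.get_obs();im=env.grab_frame("wrist")[:,:,::-1].copy(); cv2.imwrite("pics/w4.png",im);np.save("w4.npy",cal("wrist",o)[2])
im=env.grab_frame("top")[:,:,::-1].copy(); cv2.imwrite("pics/top1.png",im);C=cal("top")
for c in blobs(im,"angle",150,1500,(170,130,450,290)): print(rect(C,c,.005))
E
```

```text
t: 8.25
ee_pos: [0.5415, 0.0647, 0.0145]
orientation: [0.725, 0.688, 0.0, 0.001]
force: [0.7, -5.7, -1.8]
width: 0.73
grip_force: 70.3
t: 8.55
ee_pos: [0.5415, 0.0648, 0.0138]
orientation: [0.726, 0.688, 0.001, 0.001]
force: [2.5, -4.5, 0.8]
width: 0.733
grip_force: 70.4
t: 8.95
ee_pos: [0.5394, 0.0655, 0.0132]
orientation: [0.726, 0.688, -0.0, -0.001]
force: [-0.1, -0.4, -0.5]
width: 0.999
grip_force: 0.0
t: 9.55
ee_pos: [0.5388, 0.0225, 0.155]
orientation: [0.727, 0.687, 0.001, 0.002]
force: [0.1, 0.7, -0.6]
width: 1.002
grip_force: 0.0
{'c': [519.2, 337.8], 'size': [65.9, 99.3], 'long_ang': 1.484}
{'c': [626.4, 294.9], 'size': [68.3, 97.0], 'long_ang': -1.125}
```

View pics/w4.png

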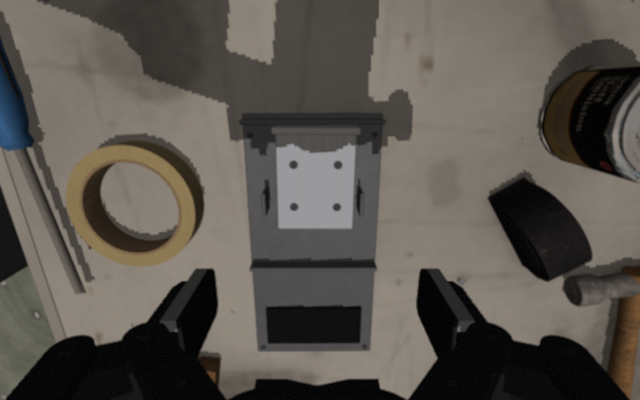

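```bash
cat >> h.py <<'E'
TO=np.array([.536,.018]);TY=-.054
def tray(P):
    P=np.atleast_2d(P)[:,:2]-TO; c,s=np.cos(TY),np.sin(TY); return (np.c_[P@[c,s],P@[-s,c]]*1000).round(1)
def world(x,y):
    c,s=np.cos(TY),np.sin(TY); return TO+np.array([c*x-s*y,s*x+c*y])/1000
E
python3 - <<'E'
from h import *
c=cal("wrist");C=(c[0],c[1],np.load("w4.npy"))
print("toe",tray(onz(C,[(279,228),(354,228)],.009)))
print("holes",tray(onz(C,[(293.5,165),(338,165),(294,207.5),(337,207.5)],.009)))
print("leg top",tray(onz(C,[(276,128),(360,128),(276,137),(360,137)],.034)))
print("walls",tray(onz(C,[(313,115),(313,125),(313,262),(313,268)],.016)))
print("pad",tray(onz(C,[(267,306),(362,306),(266,343),(361,343)],.008)))
print("ends floor",tray(onz(C,[(249,200),(382,200)],.004)))
to(*world(0,0),.155,1.484)
E
```

```text
toe [[-29.1 -27.4]
 [ 35.3 -27.7]]
holes [[-15.4  27.4]
 [ 20.6  27.3]
 [-15.8  -8.9]
 [ 20.4  -9. ]]
leg top [[-25.7  59.4]
 [ 34.2  59.2]
 [-25.9  53.1]
 [ 34.4  52.9]]
walls [[  0.6  67.2]
 [  0.6  59.8]
 [ -0.1 -56.3]
 [ -0.1 -62.1]]
pad [[ -43.2 -105.9]
 [  45.3 -106.4]
 [ -46.2 -147.7]
 [  46.  -148.3]]
ends floor [[-54.2  -3.7]
 [ 59.   -4.1]]
turn [-0.0008 -0.0007  0.0305] then shift [-0.0069 -0.0007 -0.0017] | shift unturned [-0.0069 -0.0009 -0.0017] now [0.5373 0.0248 0.1533] yaw 1.514 q6 -0.11 t 9.7 F [-0.2  0.3  0.2]
```

```bash
sed -i 's/TO=np.array(\[.536,.018\])/TO=np.array([.538,.019])/' h.py
python3 nudge.py '.0423 -.0043 -.005 0 0 0;.0423 -.0043 -.005 0 0 0;.0423 -.0043 -.005 0 0 0;.0423 -.0043 -.005 0 0 0;.0423 -.0043 -.005 0 0 0;.0423 -.0043 -.005 0 0 0;.0423 -.0043 -.005 0 0 0;.0423 -.0043 -.005 0 0 0;0 0 0 0 0 -.148;0 0 0 0 0 -.148;0 0 0 0 0 -.148'|head -3
python3 nudge.py '0 0 0 0 0 -.148;0 0 0 0 0 -.148;0 0 0 0 0 -.148;0 0 0 0 0 -.148;0 0 0 0 0 -.148;0 0 0 0 0 -.148;0 0 0 0 0 -.148;0 0 0 0 0 -.148;0 0 0 0 0 -.148;0 0 0 0 0 -.148;0 0 0 0 0 -.148;0 0 0 0 0 -.148' |head -3
python3 nudge.py '0 0 0 0 0 -.148;0 0 0 0 0 -.148;0 0 0 0 0 -.148;0 0 0 0 0 -.148;0 0 0 0 0 -.148;0 0 0 0 0 -.148;0 0 0 0 0 0;0 0 0 0 0 0'
python3 - <<'E'
from h import *
o=env.get_obs();im=env.grab_frame("wrist")[:,:,::-1].copy(); cv2.imwrite("pics/w5.png",im);np.save("w5.npy",cal("wrist",o)[2])
to(.522,.365,.195,-1.658)
im=env.grab_frame("top")[:,:,::-1].copy(); cv2.imwrite("pics/top2.png",im)
E
```

```text
t: 10.75
ee_pos: [0.5198, 0.3663, 0.1917]
orientation: [0.553, 0.833, -0.001, -0.001]
t: 11.95
ee_pos: [0.5202, 0.3656, 0.1918]
orientation: [-0.296, 0.955, 0.0, -0.002]
t: 12.75
ee_pos: [0.5208, 0.3653, 0.1923]
orientation: [-0.674, 0.738, 0.0, -0.001]
force: [-0.2, 0.9, 0.2]
width: 1.001
grip_force: 0.0
turn [ 0.0015 -0.0005 -0.0027] then shift [ 0.0002 -0.001  -0.0024] | shift unturned [ 0.0002 -0.001  -0.0024] now [0.5211 0.3652 0.1926] yaw -1.661 q6 -2.62 t 12.8 F [-0.   0.4 -0.5]
```

View pics/w5.png

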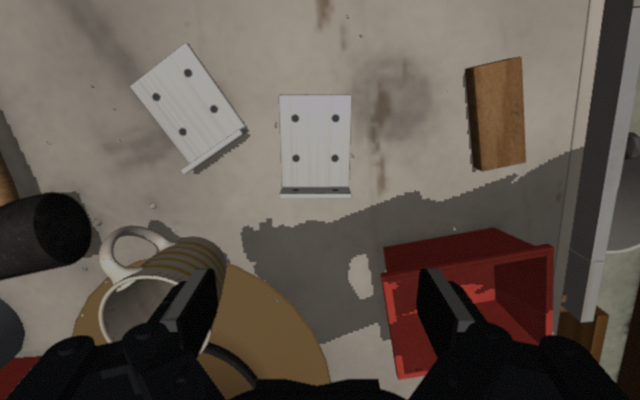

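```bash
cat >> h.py <<'E'
def angle_pose(C,o,holes,toe,z0=0.):
    "holes: toe-left, toe-right, heel-left, heel-right px"
    H=onz(C,holes,z0+.005)[:,:2];t=onz(C,toe,z0+.005)[:,:2]
    d=H[2:].mean(0)-H[:2].mean(0);L=np.linalg.norm(d);d/=L
    M=R.from_quat(o["orientation"]).as_matrix()[:2,:2]
    og1=H.mean(0)+d*.0075; og2=t.mean(0)+d*.044
    print("heading",np.arctan2(d[1],d[0]).round(3),"pitch",L.round(4),np.linalg.norm(H[0]-H[1]).round(4),"toe len",np.linalg.norm(t[0]-t[1]).round(4),"origin",og1.round(4),og2.round(4),"tool xy of grip(31)",(M.T@((og1+og2)/2+d*.031-np.array(o["ee_pos"])[:2])).round(4))
E
python3 - <<'E'
from h import *
o=env.get_obs();c=cal("wrist");C=(c[0],c[1],np.load("w5.npy"))
angle_pose(C,o,[(295,118),(335,118),(295,158),(336,158)],[(280,95),(351,95)])
L=onz(C,[(281,197),(350,197),(281,187),(350,187)],.03);M=R.from_quat(o["orientation"]).as_matrix();print("leg top in tool",((L-o["ee_pos"])@M).round(4))
P=onz(C,[(466,72),(521,57),(524,163),(478,170)],.02); print("packer",P.mean(0),np.linalg.norm(P[0]-P[1]),np.linalg.norm(P[1]-P[2]))
angle_pose(C,o,[(188,73),(156,97),(214,109),(182,132)],[(187,45),(131,87)])
E
```

```text
heading 1.492 pitch 0.036 0.0357 toe len 0.0622 origin [0.5193 0.3356] [0.5185 0.3345] tool xy of grip(31) [-0.0008  0.    ]
leg top in tool [[-0.011  -0.0311  0.1627]
 [-0.0111  0.0298  0.1628]
 [-0.0019 -0.0309  0.1627]
 [-0.0019  0.0295  0.1628]]
packer [0.36210334 0.32256577 0.02      ] 0.04495013507531993 0.08915654225834722
heading 2.056 pitch 0.036 0.0363 toe len 0.0625 origin [0.6269 0.2937] [0.6265 0.2939] tool xy of grip(31) [ 0.0356 -0.0945]
```

```bash
python3 nudge.py '0 0 .045 0 0 0;0 0 .045 0 0 0;0 0 .045 0 0 0;0 0 .03 0 0 0;0 0 .01 0 0 0;0 0 .005 0 0 0;0 0 0 0 0 0;0 0 0 0 0 0' |head -3
python3 -c "
from h import *
to(.5211,.3652,.0085,-1.65)"
```

```text
t: 13.65
ee_pos: [0.5231, 0.3656, 0.0151]
orientation: [-0.675, 0.738, -0.001, 0.002]
turn [-0.0031  0.0018 -0.0089] then shift [0.0005 0.002  0.0066] | shift unturned [0.0006 0.002  0.0066] now [0.5231 0.3656 0.0151] yaw -1.659 q6 -2.62 t 13.7 F [0.4 0.1 0.9]
```

```bash
python3 nudge.py '0 0 .006 0 0 0;0 0 0 0 0 0' |head -2
python3 nudge.py '0 0 0 0 0 0;0 0 0 0 0 0;0 0 0 0 0 0;0 0 0 0 0 0;0 0 0 0 0 0;0 0 0 0 0 0' 0.4 60; python3 nudge.py '0 0 -.03 0 0 0;0 0 -.04 0 0 0;0 0 -.04 0 0 0;0 0 -.04 0 0 0;0 0 0 0 0 .148;0 0 0 0 0 .148;0 0 0 0 0 .148;0 0 0 0 0 .148;0 0 0 0 0 .148;0 0 0 0 0 .148;0 0 0 0 0 .148;0 0 0 0 0 .148' |head -5
python3 nudge.py '0 0 0 0 0 .148;0 0 0 0 0 .148;0 0 0 0 0 .148;0 0 0 0 0 .148;0 0 0 0 0 .148;0 0 0 0 0 .148;0 0 0 0 0 .148;0 0 0 0 0 .148;0 0 0 0 0 .148;0 0 0 0 0 .148;0 0 0 0 0 .148;0 0 0 0 0 .148'|head -5
python3 -c "
from h import *
to(*world(0,-38),.155,1.517)"
```

```text
t: 13.85
ee_pos: [0.5221, 0.365, 0.0079]
t: 14.45
ee_pos: [0.5222, 0.3651, 0.0082]
orientation: [-0.675, 0.737, -0.0, 0.001]
force: [-0.7, -0.9, 5.7]
width: 0.73
grip_force: 65.6
t: 15.65
ee_pos: [0.5213, 0.3647, 0.1566]
orientation: [-0.146, 0.989, -0.0, -0.001]
force: [-0.5, -0.0, -0.7]
width: 0.729
t: 16.85
ee_pos: [0.5213, 0.3647, 0.1566]
orientation: [0.675, 0.737, -0.001, -0.0]
force: [-0.4, 0.1, -1.2]
width: 0.731
turn [-0.0012  0.0006  0.1416] then shift [-0.3823  0.0353  0.0016] | shift unturned [-0.3834 -0.019   0.0018] now [0.5213 0.3647 0.1566] yaw 1.659 q6 0.35 t 16.9 F [-0.4  0.1 -1.2]
```

```bash
python3 nudge.py '0 0 0 0 0 .1416;-.0479 .0044 0 0 0 0;-.0479 .0044 0 0 0 0;-.0479 .0044 0 0 0 0;-.0479 .0044 0 0 0 0;-.0479 .0044 0 0 0 0;-.0479 .0044 0 0 0 0;-.0479 .0044 0 0 0 0;-.0479 .0044 0 0 0 0;0 0 0 0 0 0;0 0 0 0 0 0' |head -3
python3 - <<'E'
from h import *
o=env.get_obs();im=env.grab_frame("wrist")[:,:,::-1].copy(); cv2.imwrite("pics/w6.png",im)
to(*world(0,-39),.02,1.517)
C=cal("wrist",o);M=R.from_quat(o["orientation"]).as_matrix()
im=env.grab_frame("top")[:,:,::-1].copy();cv2.imwrite("pics/top3.png",im);C=cal("top")
for c in blobs(im,"angle",150,1500,(170,130,450,290)): print(rect(C,c,.005))
E
```

```text
t: 17.95
ee_pos: [0.5383, -0.0208, 0.1569]
orientation: [0.725, 0.689, -0.0, -0.0]
turn [-0.0013 -0.0007  0.0047] then shift [-0.0005 -0.0022  0.1369] | shift unturned [-0.0006 -0.002   0.1369] now [ 0.5381 -0.0195  0.1569] yaw 1.522 q6 -0.2 t 18.0 F [-1.4  0.6 -1.5]
{'c': [627.1, 295.2], 'size': [70.1, 95.1], 'long_ang': -1.085}
```

View pics/w6.png

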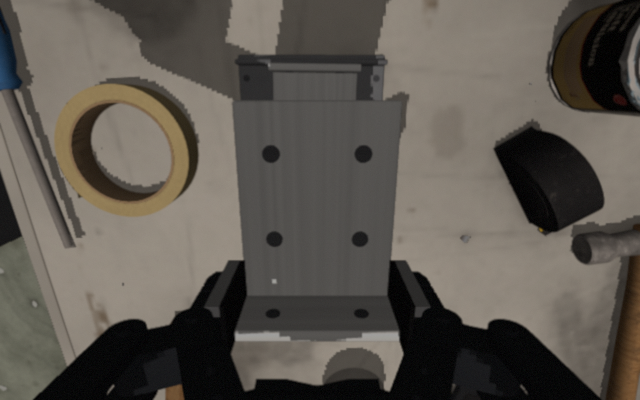

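```bash
python3 nudge.py '0 -.001 .045 0 0 0;0 -.001 .045 0 0 0;0 0 .03 0 0 0;0 0 .012 0 0 0;0 0 .004 0 0 0;0 0 0 0 0 0;0 0 0 0 0 0'; python3 nudge.py '0 0 .0025 0 0 0;0 0 0 0 0 0;0 0 0 0 0 0'
```

```text
t: 18.75
ee_pos: [0.5378, -0.0193, 0.0227]
orientation: [0.724, 0.69, 0.001, 0.001]
force: [-0.5, -0.3, -1.0]
width: 0.729
grip_force: 66.0
t: 19.05
ee_pos: [0.537, -0.0196, 0.0194]
orientation: [0.724, 0.69, 0.0, 0.0]
force: [-0.1, -0.1, 0.3]
width: 0.73
grip_force: 66.0
```

```bash
python3 nudge.py '0 0 .0015 0 0 0;0 0 0 0 0 0;0 0 0 0 0 0'|head -4;python3 nudge.py '0 0 0 0 0 0;0 0 0 0 0 0;0 0 0 0 0 0;0 0 0 0 0 0' 1|head -4; python3 nudge.py '0 0 -.02 0 0 0;0 0 -.04 0 0 0;0 0 -.04 0 0 0;0 0 -.04 0 0 0;0 0 -.03 0 0 0;0 0 0 0 0 0'|head -3
python3 - <<'E'
from h import *
o=env.get_obs();im=env.grab_frame("wrist")[:,:,::-1].copy(); cv2.imwrite("pics/w7.png",im);np.save("w7.npy",cal("wrist",o)[2])
to(.613,.321,.19,2.03)
E
```

```text
t: 19.35
ee_pos: [0.5367, -0.0195, 0.0173]
orientation: [0.724, 0.69, 0.0, 0.0]
force: [-0.5, -1.2, -0.5]
t: 19.75
ee_pos: [0.5367, -0.0194, 0.0173]
orientation: [0.724, 0.69, 0.0, 0.0]
force: [0.3, 0.2, 0.1]
t: 20.35
ee_pos: [0.5395, -0.02, 0.1918]
orientation: [0.724, 0.69, 0.003, 0.004]
turn [ 0.0049  0.0024 -0.5069] then shift [ 0.2721  0.2183 -0.0005] | shift unturned [ 0.3439  0.0587 -0.0005] now [ 0.5379 -0.0197  0.1895] yaw 1.523 q6 -0.2 t 20.4 F [-1.3  0.7 -0.7]
```

View pics/w7.png

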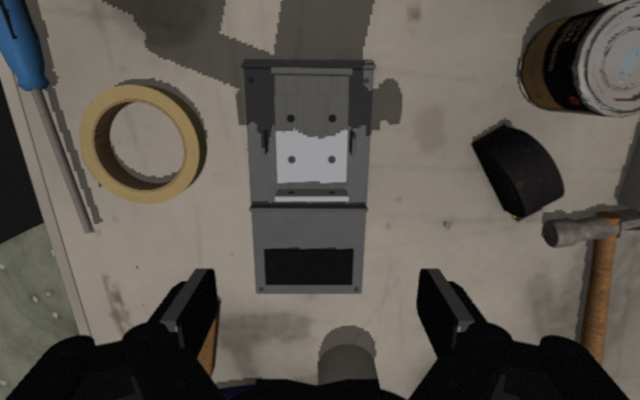

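```bash
python3 nudge.py '0 0 0 0 0 -.127;0 0 0 0 0 -.127;0 0 0 0 0 -.127;0 0 0 0 0 -.127;.034 .0273 0 0 0 0;.034 .0273 0 0 0 0;.034 .0273 0 0 0 0;.034 .0273 0 0 0 0;.034 .0273 0 0 0 0;.034 .0273 0 0 0 0;.034 .0273 0 0 0 0;.034 .0273 0 0 0 0'|head -1
python3 nudge.py '0 0 0 0 0 0;0 0 0 0 0 0;0 0 0 0 0 0'|head -3
cat >> h.py <<'E'
def find_angle(name):
    o=env.get_obs();im=env.grab_frame("wrist")[:,:,::-1].copy(); cv2.imwrite(f"pics/{name}.png",im);np.save(name+".npy",cal("wrist",o)[2])
    C=cal("wrist",o);h=cv2.cvtColor(cv2.GaussianBlur(im,(3,3),0),cv2.COLOR_BGR2HSV)
    m=((h[...,1]<16)&(h[...,2]>60)).astype(np.uint8)
    e=o["ee_pos"];p=proj(C,[[e[0],e[1],.0]])[0];print("tcp px",p)
    m=cv2.morphologyEx(cv2.morphologyEx(m,cv2.MORPH_CLOSE,np.ones((7,7))),cv2.MORPH_OPEN,np.ones((5,5)))
    for c in cv2.findContours(m,cv2.RETR_EXTERNAL,cv2.CHAIN_APPROX_NONE)[0]:
        if 2000<cv2.contourArea(c)<12000: print(rect(C,c,.005),cv2.boxPoints(cv2.minAreaRect(c)).round(0).tolist())
    return o,C,im
E
python3 - <<'E'
from h import *
o,C,im=find_angle("w8"); to(.613,.321,.19,2.03)
c=cal("wrist");C7=(c[0],c[1],np.load("w7.npy"))
print("leg2 outer",tray(onz(C7,[(276,201),(349,201)],.039)),"wall in",tray(onz(C7,[(312,206)],.016)),"leg1 in",tray(onz(C7,[(274,75),(352,75)],.034)),"wall",tray(onz(C7,[(310,66)],.016)))
g=cv2.cvtColor(im,cv2.COLOR_BGR2GRAY);m=(g<75).astype(np.uint8)
for c in cv2.findContours(m,cv2.RETR_LIST,cv2.CHAIN_APPROX_NONE)[0]:
    a=cv2.contourArea(c);(x,y),r=cv2.minEnclosingCircle(c)
    if 15<a<120 and a>.5*3.14*r*r: print("hole",round(x,1),round(y,1),a)
E
```

```text
t: 21.6
t: 21.9
ee_pos: [0.6105, 0.32, 0.1856]
orientation: [0.527, 0.85, -0.002, -0.001]
tcp px [316.66312307 180.18332037]
{'c': [628.7, 290.2], 'size': [65.6, 82.9], 'long_ang': -1.07} [[283.0, 176.0], [354.0, 173.0], [357.0, 255.0], [286.0, 257.0]]
turn [-0.003  -0.     -0.0003] then shift [ 0.0002  0.0026 -0.0039] | shift unturned [ 0.0002  0.0026 -0.0039] now [0.6108 0.3196 0.1861] yaw 2.03 q6 -0.14 t 21.9 F [ 0.1 -0.  -0.7]
leg2 outer [[-29.4 -49.1]
 [ 33.1 -48.9]] wall in [[  1.4 -61.2]] leg1 in [[-28.5  52.5]
 [ 32.4  52.9]] wall [[-0.6 60.3]]
hole 300.4 203.3 16.5
hole 338.5 202.5 16.0
hole 324.5 130.5 31.0
hole 306.0 125.1 82.0
hole 590.6 95.1 26.0
hole 15.6 68.4 36.0
hole 14.5 32.0 18.5
```

```bash
python3 - <<'E'
from h import *
o=env.get_obs();c=cal("wrist");C=(c[0],c[1],np.load("w8.npy"));M=R.from_quat(o["orientation"]).as_matrix()
f=lambda p,z:((onz(C,p,z)-o["ee_pos"])@M).round(4).tolist()
print("toe",f([(286,257),(357,255)],.005),"heelholes",f([(300.4,203.3),(338.5,202.5)],.005))
# heel leg: row profile at column
im=cv2.imread("pics/w8.png");h=cv2.cvtColor(im,cv2.COLOR_BGR2HSV)
print([(r,*h[r,318:322].mean(0).astype(int)[1:]) for r in range(150,192,2)],[(r,*h[r,318:322].mean(0).astype(int)[1:]) for r in range(246,266,2)])
h0=np.array([np.cos(2.065),np.sin(2.065)])
E
```

```text
toe [[-0.0768, -0.03, 0.1812], [-0.0745, 0.0404, 0.181]] heelholes [[-0.0207, -0.0149, 0.1811], [-0.0199, 0.021, 0.181]]
[(150, np.int64(34), np.int64(135)), (152, np.int64(34), np.int64(134)), (154, np.int64(33), np.int64(134)), (156, np.int64(33), np.int64(133)), (158, np.int64(35), np.int64(132)), (160, np.int64(34), np.int64(133)), (162, np.int64(34), np.int64(118)), (164, np.int64(36), np.int64(72)), (166, np.int64(36), np.int64(71)), (168, np.int64(34), np.int64(67)), (170, np.int64(16), np.int64(55)), (172, np.int64(14), np.int64(52)), (174, np.int64(15), np.int64(54)), (176, np.int64(7), np.int64(106)), (178, np.int64(6), np.int64(152)), (180, np.int64(4), np.int64(149)), (182, np.int64(4), np.int64(147)), (184, np.int64(6), np.int64(153)), (186, np.int64(6), np.int64(153)), (188, np.int64(6), np.int64(152)), (190, np.int64(5), np.int64(152))] [(246, np.int64(2), np.int64(150)), (248, np.int64(2), np.int64(150)), (250, np.int64(1), np.int64(149)), (252, np.int64(2), np.int64(149)), (254, np.int64(2), np.int64(150)), (256, np.int64(15), np.int64(129)), (258, np.int64(35), np.int64(118)), (260, np.int64(35), np.int64(118)), (262, np.int64(35), np.int64(118)), (264, np.int64(34), np.int64(118))]
```

```bash
python3 nudge.py '0 .004 0 0 0 -.03;0 0 .04 0 0 0;0 0 .04 0 0 0;0 0 .04 0 0 0;0 0 .035 0 0 0;0 0 .015 0 0 0;0 0 .005 0 0 0;0 0 0 0 0 0;0 0 0 0 0 0'|head -5
python3 -c "
from h import *
to(.6139,.3215,.0085,2.06)"
```

```text
t: 22.85
ee_pos: [0.6168, 0.3234, 0.0144]
orientation: [0.514, 0.858, 0.001, 0.001]
force: [-1.0, 0.5, -0.6]
width: 1.001
turn [0.0039 0.0006 0.001 ] then shift [-0.0003 -0.0034  0.0059] | shift unturned [-0.0003 -0.0035  0.0059] now [0.6168 0.3234 0.0144] yaw 2.061 q6 -0.17 t 22.9 F [-1.   0.5 -0.6]
```

```bash
python3 nudge.py '0 0 .006 0 0 0;0 0 0 0 0 0' |head -2
python3 nudge.py '0 0 0 0 0 0;0 0 0 0 0 0;0 0 0 0 0 0;0 0 0 0 0 0;0 0 0 0 0 0;0 0 0 0 0 0' 0.4 60; python3 nudge.py '0 0 -.03 0 0 0;0 0 -.04 0 0 0;0 0 -.04 0 0 0;0 0 0 0 0 .136;0 0 0 0 0 .136;0 0 0 0 0 .136;0 0 0 0 0 .136;0 0 0 0 0 0' |head -5
python3 -c "
from h import *
to(*world(0,36.3),.12,1.517)"
```

```text
t: 23.05
ee_pos: [0.6154, 0.3232, 0.0071]
t: 23.65
ee_pos: [0.6159, 0.3235, 0.0074]
orientation: [0.514, 0.858, 0.001, 0.001]
force: [0.7, 0.4, 5.6]
width: 0.733
grip_force: 66.0
t: 24.45
ee_pos: [0.6145, 0.3228, 0.1155]
orientation: [0.726, 0.688, -0.001, -0.0]
force: [0.4, -0.6, -0.9]
width: 0.732
turn [-0.0015  0.0007  0.0003] then shift [-0.2711 -0.06   -0.0045] | shift unturned [-0.2711 -0.0601 -0.0042] now [0.6145 0.3228 0.1155] yaw 1.517 q6 0.38 t 24.4 F [ 0.4 -0.6 -0.9]
```

```bash
python3 nudge.py '-.0452 -.01 0 0 0 0;-.0452 -.01 0 0 0 0;-.0452 -.01 0 0 0 0;-.0452 -.01 0 0 0 0;-.0452 -.01 0 0 0 0;-.0452 -.01 0 0 0 0;0 0 0 0 0 0;0 0 0 0 0 0;0 0 0 0 0 0'|head -3
python3 - <<'E'
from h import *
im=env.grab_frame("wrist")[:,:,::-1].copy(); cv2.imwrite("pics/w9.png",im)
for n in("w3","w9"):
    i=cv2.imread(f"pics/{n}.png"); i=i if n!="w3" else cv2.copyMakeBorder(i,60,0,140,140,cv2.BORDER_CONSTANT)
    print(n,[(r,int(i[r,314:324].mean())) for r in range(246,304,2)])
to(*world(0,36.3),.02,1.517)
E
```

```text
t: 25.35
ee_pos: [0.541, 0.0561, 0.1163]
orientation: [0.725, 0.688, 0.0, 0.0]
w3 [(246, 63), (248, 63), (250, 63), (252, 60), (254, 68), (256, 74), (258, 61), (260, 61), (262, 59), (264, 60), (266, 60), (268, 61), (270, 60), (272, 63), (274, 64), (276, 62), (278, 62), (280, 62), (282, 63), (284, 63), (286, 80), (288, 88), (290, 88), (292, 89), (294, 89), (296, 98), (298, 165), (300, 170), (302, 169)]
w9 [(246, 81), (248, 82), (250, 82), (252, 82), (254, 82), (256, 82), (258, 71), (260, 56), (262, 68), (264, 64), (266, 57), (268, 56), (270, 54), (272, 55), (274, 55), (276, 56), (278, 56), (280, 58), (282, 59), (284, 57), (286, 57), (288, 58), (290, 58), (292, 58), (294, 63), (296, 79), (298, 82), (300, 83), (302, 84)]
turn [ 0.0005 -0.0002  0.0024] then shift [-0.0013 -0.001   0.0963] | shift unturned [-0.0013 -0.001   0.0963] now [0.541  0.0565 0.1163] yaw 1.519 q6 -0.05 t 25.4 F [ 0.8  0.1 -1. ]
```

```bash
python3 nudge.py '.0023 -.001 0 0 0 0;0 0 .035 0 0 0;0 0 .03 0 0 0;0 0 .015 0 0 0;0 0 .008 0 0 0;0 0 0 0 0 0;0 0 0 0 0 0'|head -4; python3 nudge.py '0 0 .003 0 0 0;0 0 0 0 0 0;0 0 0 0 0 0'|head -4;  python3 nudge.py '0 0 .002 0 0 0;0 0 0 0 0 0;0 0 0 0 0 0'|head -4
```

```text
t: 26.1
ee_pos: [0.5403, 0.0583, 0.0287]
orientation: [0.725, 0.688, 0.0, 0.0]
force: [0.9, 0.2, -1.0]
t: 26.4
ee_pos: [0.5401, 0.0577, 0.0259]
orientation: [0.726, 0.688, 0.0, 0.0]
force: [0.1, -0.0, -0.7]
t: 26.7
ee_pos: [0.5397, 0.0577, 0.0233]
orientation: [0.726, 0.688, -0.0, -0.0]
force: [0.4, -0.4, -1.7]
```

```bash
python3 nudge.py '0 0 .0015 0 0 0;0 0 0 0 0 0;0 0 0 0 0 0'|head -4;python3 nudge.py '0 0 0 0 0 0;0 0 0 0 0 0;0 0 0 0 0 0;0 0 0 0 0 0' 1|head -4; python3 nudge.py '0 0 -.02 0 0 0;0 0 -.04 0 0 0;0 0 -.04 0 0 0;0 0 -.04 0 0 0;-.03 0 -.03 0 0 0;0 0 0 0 0 0'|head -3
python3 - <<'E'
from h import *
o=env.get_obs();im=env.grab_frame("wrist")[:,:,::-1].copy(); cv2.imwrite("pics/w10.png",im);np.save("w10.npy",cal("wrist",o)[2])
cv2.imwrite("pics/w10c.png",cv2.resize(im[60:330,180:500],(800,675))[:600])
E
```

```text
t: 27.0
ee_pos: [0.5397, 0.0578, 0.0217]
orientation: [0.726, 0.688, -0.0, -0.0]
force: [0.1, -0.1, -1.1]
t: 27.4
ee_pos: [0.5398, 0.0578, 0.0219]
orientation: [0.726, 0.688, 0.0, 0.0]
force: [1.0, -0.2, -0.4]
t: 28.0
ee_pos: [0.5413, 0.0254, 0.1964]
orientation: [0.726, 0.687, 0.003, 0.005]
```

View pics/w10c.png

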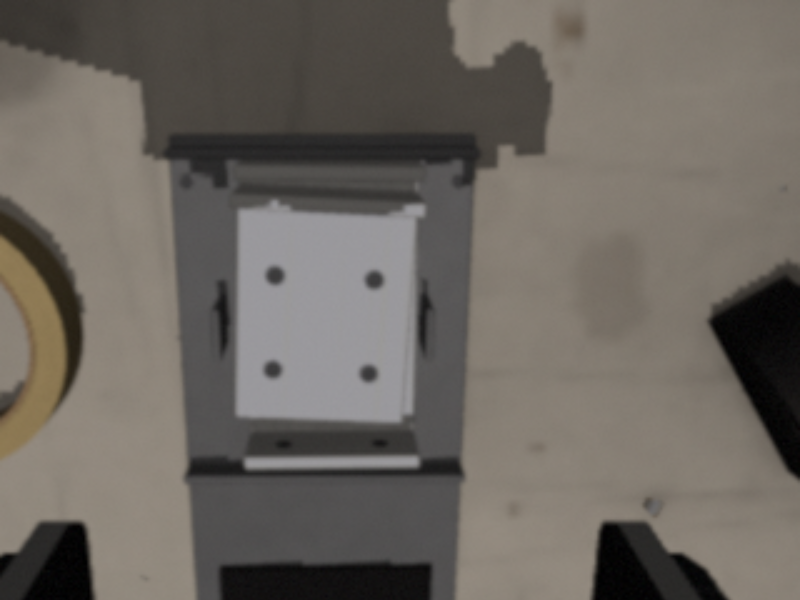

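```bash
python3 - <<'E'
from h import *
c=cal("wrist");C=(c[0],c[1],np.load("w10.npy"));f=lambda p:[(x/2.5+180,y/2.5+60) for x,y in p]
print("holes",tray(onz(C,f([(275,275),(374,280),(273,370),(369,373)]),.019)))
print("toe",tray(onz(C,f([(237,415),(402,421)]),.019)),"leg2 top",tray(onz(C,f([(245,470),(419,470)]),.039)),"leg1 out top",tray(onz(C,f([(232,160),(424,160)]),.034)), "walls",tray(onz(C,f([(320,158),(320,460)]),.016)))
im=env.grab_frame("top")[:,:,::-1].copy(); cv2.imwrite("pics/top4.png",im);T=cal("top")
for cc in blobs(im,"packer",200,1500,(170,130,450,290)): print("packer",rect(T,cc,.02))
for cc in blobs(im,"angle",150,1500,(170,130,450,290)): print("angle",rect(T,cc,.02))
to(.404,-.187,.19,1.353)
E
```

```text
holes [[-19.   18.2]
 [ 16.8  16.2]
 [-20.7 -18.1]
 [ 15.3 -19.5]]
toe [[-34.8 -36.1]
 [ 28.1 -39. ]] leg2 top [[-30.4 -49.7]
 [ 33.  -50.1]] leg1 out top [[-31.3  60.3]
 [ 32.2  60.2]] walls [[ -2.5  59.3]
 [ -3.5 -56.5]]
packer {'c': [358.4, 321.3], 'size': [37.0, 87.6], 'long_ang': -1.43}
packer {'c': [403.5, -187.0], 'size': [37.5, 89.4], 'long_ang': 1.354}
angle {'c': [529.0, -7.2], 'size': [32.6, 59.9], 'long_ang': -0.312}
turn [ 0.0013 -0.0003  0.1625] then shift [-0.2384 -0.0846  0.0024] | shift unturned [-0.2216 -0.1221  0.0022] now [0.5381 0.0275 0.1924] yaw 1.516 q6 -0.1 t 28.1 F [-0.6 -0.2 -0.8]
```

```bash
python3 nudge.py '0 0 0 0 0 .081;0 0 0 0 0 .081;-.0397 -.0141 0 0 0 0;-.0397 -.0141 0 0 0 0;-.0397 -.0141 0 0 0 0;-.0397 -.0141 0 0 0 0;-.0397 -.0141 0 0 0 0;-.0397 -.0141 0 0 0 0;0 0 0 0 0 0;0 0 0 0 0 0'|head -3
cat >> h.py <<'E'
def find_packer(name,z=.02):
    o=env.get_obs();im=env.grab_frame("wrist")[:,:,::-1].copy(); cv2.imwrite(f"pics/{name}.png",im);np.save(name+".npy",cal("wrist",o)[2])
    C=cal("wrist",o); M=R.from_quat(o["orientation"]).as_matrix()
    for c in blobs(im,"packer",2000,12000):
        r=rect(C,c,z); print(r,"tool",(M.T@(np.r_[np.array(r["c"])/1000,z]-o["ee_pos"])).round(4),cv2.boxPoints(cv2.minAreaRect(c)).round(0).tolist())
E
python3 - <<'E'
from h import *
find_packer("w11");to(.404,-.187,.19,1.353)
E
```

```text
t: 29.1
ee_pos: [0.4035, -0.1863, 0.1905]
orientation: [0.78, 0.626, -0.0, -0.002]
{'c': [612.4, -287.8], 'size': [81.5, 82.1], 'long_ang': -0.811} tool [-0.0542  0.2265  0.1697] [[497.0, 245.0], [562.0, 180.0], [614.0, 232.0], [550.0, 298.0]]
{'c': [403.9, -187.8], 'size': [38.4, 88.1], 'long_ang': 1.358} tool [-0.0018  0.0013  0.1705] [[296.0, 137.0], [340.0, 137.0], [340.0, 232.0], [296.0, 232.0]]
turn [-0.0027 -0.002   0.0014] then shift [-0.0013  0.0004  0.0007] | shift unturned [-0.0013  0.0004  0.0007] now [ 0.4039 -0.1856  0.1907] yaw 1.354 q6 -0.47 t 29.1 F [-0.3  1.1  0.4]
```

```bash
python3 nudge.py '-.0015 .001 0 0 0 0;0 0 .04 0 0 0;0 0 .04 0 0 0;0 0 .04 0 0 0;0 0 .035 0 0 0;0 0 .015 0 0 0;0 0 .008 0 0 0;0 0 0 0 0 0;0 0 0 0 0 0'|head -3; python3 nudge.py '0 0 0 0 0 0;0 0 0 0 0 0;0 0 0 0 0 0;0 0 0 0 0 0;0 0 0 0 0 0;0 0 0 0 0 0;0 0 0 0 0 0' 0.2 40
```

```text
t: 30.05
ee_pos: [0.4058, -0.1881, 0.0143]
orientation: [0.779, 0.627, 0.0, 0.0]
t: 30.75
ee_pos: [0.4055, -0.1887, 0.0147]
orientation: [0.779, 0.627, 0.0, 0.001]
force: [0.6, 0.7, 6.2]
width: 0.457
grip_force: 40.5
```

```bash
python3 nudge.py '0 0 -.03 0 0 0;0 0 -.04 0 0 0;0 0 -.04 0 0 0;0 0 0 0 0 .1408;0 0 0 0 0 .1408;0 0 0 0 0 .1408;0 0 0 0 0 .1408;0 0 0 0 0 .1408;0 0 0 0 0 .1408;0 0 0 0 0 .1408;0 0 0 0 0 .1408;0 0 0 0 0 .1408'|head -3; python3 nudge.py '0 0 0 0 0 .1408;0 0 0 0 0 0;0 0 0 0 0 0'|head -3
python3 - <<'E'
from h import *
to(.530,-.109,.12,-.054)
E
```

```text
t: 31.95
ee_pos: [0.4049, -0.1883, 0.124]
orientation: [0.999, 0.041, 0.0, 0.0]
t: 32.25
ee_pos: [0.405, -0.1884, 0.124]
orientation: [1.0, -0.025, 0.0, 0.0]
turn [ 0.     -0.      0.0038] then shift [ 0.1206 -0.086   0.004 ] | shift unturned [ 0.1209 -0.0856  0.004 ] now [ 0.405  -0.1884  0.124 ] yaw -0.05 q6 0.93 t 32.2 F [-0.3 -0.1  0.3]
```

```bash
python3 nudge.py '.0302 -.0215 0 0 0 .004;.0302 -.0215 0 0 0 0;.0302 -.0215 0 0 0 0;.0302 -.0215 0 0 0 0;0 0 0 0 0 0;0 0 .04 0 0 0;0 0 .035 0 0 0;0 0 .015 0 0 0;0 0 .007 0 0 0;0 0 0 0 0 0;0 0 0 0 0 0'|head -4;python3 nudge.py '0 0 .003 0 0 0;0 0 0 0 0 0;0 0 0 0 0 0'|head -4
```

```text
t: 33.35
ee_pos: [0.5308, -0.1097, 0.0275]
orientation: [1.0, -0.028, 0.001, 0.0]
force: [-0.4, -0.2, 0.3]
t: 33.65
ee_pos: [0.5309, -0.1094, 0.0244]
orientation: [1.0, -0.028, 0.0, 0.0]
force: [0.3, 0.3, -0.5]
```

```bash
python3 nudge.py '0 0 .002 0 0 0;0 0 0 0 0 0;0 0 0 0 0 0'|head -4;python3 nudge.py '0 0 0 0 0 0;0 0 0 0 0 0;0 0 0 0 0 0;0 0 0 0 0 0' .75|head -4; python3 nudge.py '0 0 -.02 0 0 0;0 0 -.04 0 0 0;0 0 -.04 0 0 0;0 0 -.04 0 0 0;0 0 -.03 0 0 0;0 0 0 0 0 0;0 0 0 0 0 0' 1|head -3
python3 - <<'E'
from h import *
find_packer("w12",.028)
c=blobs(cv2.imread("pics/w12.png"),"pad",100,4000); C=cal("wrist")
im=env.grab_frame("top")[:,:,::-1].copy(); cv2.imwrite("pics/top5.png",im);T=cal("top")
for cc in blobs(im,"packer",200,1500,(170,130,450,290)): print("packer",rect(T,cc,.025))
to(.360,.3215,.2,1.70)
E
```

```text
t: 33.95
ee_pos: [0.531, -0.1095, 0.0227]
orientation: [1.0, -0.028, 0.001, 0.0]
force: [-1.3, 0.5, 5.2]
t: 34.35
ee_pos: [0.5305, -0.1093, 0.0216]
orientation: [1.0, -0.029, -0.0, -0.0]
force: [0.3, -0.7, -0.7]
t: 35.05
ee_pos: [0.5305, -0.1093, 0.1922]
orientation: [1.0, -0.028, 0.001, 0.0]
packer {'c': [358.7, 319.7], 'size': [36.3, 87.6], 'long_ang': -1.439}
turn [-3.200e-03  1.200e-03 -1.757e+00] then shift [ 0.4486 -0.1126 -0.0095] | shift unturned [-0.1938 -0.42   -0.0085] now [ 0.5295 -0.1089  0.1905] yaw -0.057 q6 1.22 t 35.1 F [-0.4  0.2 -1.1]
```

```bash
python3 - <<'E'
from h import *
c=cal("wrist");C=(c[0],c[1],np.load("w12.npy"));p=proj(C,[[.530,-.109,.028]])[0];im=cv2.imread("pics/w12.png");h=cv2.cvtColor(im,cv2.COLOR_BGR2HSV)
print(p,h[int(p[1])-60:int(p[1])+61:20,int(p[0])].tolist())
m=((h[...,0]>4)&(h[...,0]<24)&(h[...,1]>80)&(h[...,2]>25)).astype(np.uint8)
m=cv2.morphologyEx(m,cv2.MORPH_OPEN,np.ones((5,5)))
for k in cv2.findContours(m,0,1)[0]:
    if 1500<cv2.contourArea(k)<12000: print(rect(C,k,.028),tray(np.array(rect(C,k,.028)["c"])/1000))
E
```

```text
[317.45491243 186.53415092] [[15, 6, 92], [15, 131, 117], [15, 134, 116], [14, 132, 58], [15, 139, 101], [14, 145, 102], [18, 34, 151]]
{'c': [391.1, -9.2], 'size': [44.0, 111.9], 'long_ang': -0.336} [[-145.2  -36.1]]
{'c': [531.2, -108.7], 'size': [40.0, 90.6], 'long_ang': -0.057} [[ 1.000e-01 -1.279e+02]]
{'c': [551.7, -278.0], 'size': [79.7, 86.7], 'long_ang': 1.518} [[  29.7 -295.8]]
```

```bash
sed -i 's/(S>110)&(V>70)/(S>80)\&(V>25)/;s/packer=(H>5)&(H<22)/packer=(H>4)\&(H<24)/' h.py
python3 nudge.py '0 0 0 0 0 -.1464;0 0 0 0 0 -.1464;0 0 0 0 0 -.1464;0 0 0 0 0 -.1464;0 0 0 0 0 -.1464;0 0 0 0 0 -.1464;0 0 0 0 0 -.1464;0 0 0 0 0 -.1464;0 0 0 0 0 -.1464;0 0 0 0 0 -.1464;0 0 0 0 0 -.1464;0 0 0 0 0 -.1464'|head -1
python3 nudge.py '.0449 -.0113 0 0 0 0;.0449 -.0113 0 0 0 0;.0449 -.0113 0 0 0 0;.0449 -.0113 0 0 0 0;.0449 -.0113 0 0 0 0;.0449 -.0113 0 0 0 0;.0449 -.0113 0 0 0 0;.0449 -.0113 0 0 0 0;.0449 -.0113 0 0 0 0;.0449 -.0113 0 0 0 0;0 0 0 0 0 0;0 0 0 0 0 0'|head -3
python3 - <<'E'
from h import *
find_packer("w13");to(.360,.3215,.2,1.70)
E
```

```text
t: 36.35
t: 37.55
ee_pos: [0.3593, 0.3217, 0.1903]
orientation: [0.659, 0.752, -0.002, -0.0]
{'c': [359.2, 322.8], 'size': [39.1, 90.4], 'long_ang': -1.441} tool [0.0013 0.0006 0.1703] [[295.0, 132.0], [339.0, 132.0], [339.0, 230.0], [295.0, 230.0]]
{'c': [585.6, 476.6], 'size': [33.4, 76.1], 'long_ang': -0.886} tool [0.1239 0.2453 0.1693] [[590.0, 0.0], [639.0, 0.0], [639.0, 80.0], [590.0, 80.0]]
{'c': [254.4, 340.6], 'size': [36.8, 234.7], 'long_ang': 1.566} tool [ 0.0328 -0.1009  0.1706] [[177.0, 267.0], [191.0, -2.0], [229.0, 0.0], [215.0, 269.0]]
turn [-0.0028  0.0015  0.001 ] then shift [ 0.0006  0.0001 -0.0095] | shift unturned [ 0.0006  0.0001 -0.0095] now [0.3599 0.3209 0.1905] yaw 1.701 q6 0.37 t 37.6 F [-0.3 -0.2  0.5]
```

Well centred. Descend, grip, lift.

```bash
python3 nudge.py '.001 .0005 0 0 0 0;0 0 .04 0 0 0;0 0 .04 0 0 0;0 0 .04 0 0 0;0 0 .035 0 0 0;0 0 .015 0 0 0;0 0 .007 0 0 0;0 0 0 0 0 0;0 0 0 0 0 0'|head -3; python3 nudge.py '0 0 0 0 0 0;0 0 0 0 0 0;0 0 0 0 0 0;0 0 0 0 0 0;0 0 0 0 0 0;0 0 0 0 0 0;0 0 0 0 0 0' 0.2 40
python3 nudge.py '0 0 -.03 0 0 0;0 0 -.04 0 0 0;0 0 -.04 0 0 0;0 0 -.03 0 0 0;0 0 0 0 0 0;0 0 0 0 0 0'
python3 -c "
from h import *
to(.5312,-.1087,.15,1.70);to(.5312,-.1087,.15,-.057)"
```

```text
t: 38.5
ee_pos: [0.362, 0.3222, 0.0154]
orientation: [0.661, 0.751, 0.001, 0.0]
t: 39.2
ee_pos: [0.3614, 0.3227, 0.0157]
orientation: [0.66, 0.751, 0.001, 0.0]
force: [-0.9, -0.8, 3.8]
width: 0.453
grip_force: 40.9
t: 39.8
ee_pos: [0.361, 0.3226, 0.1554]
orientation: [0.66, 0.751, 0.001, 0.0]
force: [-0.7, 0.4, -0.1]
width: 0.459
grip_force: 40.7
turn [ 0.0015 -0.0006  0.0001] then shift [-0.4496  0.1132  0.0054] | shift unturned [-0.4496  0.1132  0.0053] now [0.361  0.3226 0.1554] yaw 1.7 q6 0.37 t 39.8 F [-0.7  0.4 -0.1]
turn [ 6.0000e-04 -1.7000e-03  1.7571e+00] then shift [0.1945 0.4209 0.0054] | shift unturned [-0.4496  0.1132  0.0053] now [0.361  0.3226 0.1554] yaw 1.7 q6 0.37 t 39.8 F [-0.7  0.4 -0.1]
```

```bash
python3 nudge.py '-.045 .0113 0 0 0 0;-.045 .0113 0 0 0 0;-.045 .0113 0 0 0 0;-.045 .0113 0 0 0 0;-.045 .0113 0 0 0 0;-.045 .0113 0 0 0 0;-.045 .0113 0 0 0 0;-.045 .0113 0 0 0 0;-.045 .0113 0 0 0 0;-.045 .0113 0 0 0 0;0 0 0 0 0 0'|head -1
python3 nudge.py '0 0 0 0 0 .1464;0 0 0 0 0 .1464;0 0 0 0 0 .1464;0 0 0 0 0 .1464;0 0 0 0 0 .1464;0 0 0 0 0 .1464;0 0 0 0 0 .1464;0 0 0 0 0 .1464;0 0 0 0 0 .1464;0 0 0 0 0 .1464;0 0 0 0 0 .1464;0 0 0 0 0 .1464'|head -1
python3 nudge.py '0 0 0 0 0 0;0 0 0 0 0 0'|head -3
python3 -c "
from h import *
to(.5312,-.1087,.0445,-.057)"
```

```text
t: 40.9
t: 42.1
t: 42.3
ee_pos: [0.53, -0.1085, 0.1535]
orientation: [1.0, -0.027, -0.001, -0.001]
turn [-0.0011  0.0029  0.0034] then shift [0.0012 0.0002 0.109 ] | shift unturned [0.0015 0.0003 0.109 ] now [ 0.53   -0.1085  0.1535] yaw -0.054 q6 1.22 t 42.3 F [0.5 0.7 0. ]
```

```bash
python3 nudge.py '.001 0 .04 0 0 0;0 0 .035 0 0 0;0 0 .02 0 0 0;0 0 .009 0 0 0;0 0 0 0 0 0;0 0 0 0 0 0'|head -4;python3 nudge.py '0 0 .003 0 0 0;0 0 0 0 0 0;0 0 0 0 0 0'|head -4;python3 nudge.py '0 0 .002 0 0 0;0 0 0 0 0 0;0 0 0 0 0 0'|head -4
```

```text
t: 42.9
ee_pos: [0.5325, -0.1094, 0.0513]
orientation: [1.0, -0.028, 0.0, 0.0]
force: [0.6, 0.9, -0.1]
t: 43.2
ee_pos: [0.5324, -0.1095, 0.0485]
orientation: [1.0, -0.028, 0.001, 0.0]
force: [-0.0, -0.3, 1.2]
t: 43.5
ee_pos: [0.5321, -0.1093, 0.0458]
orientation: [1.0, -0.028, -0.0, -0.0]
force: [-0.0, 0.3, -0.1]
```

```bash
python3 nudge.py '0 0 .0015 0 0 0;0 0 0 0 0 0;0 0 0 0 0 0'|head -4;python3 nudge.py '0 0 0 0 0 0;0 0 0 0 0 0;0 0 0 0 0 0;0 0 0 0 0 0' .75|head -4; python3 nudge.py '0 0 -.02 0 0 0;0 0 -.04 0 0 0;0 0 -.04 0 0 0;0 0 -.04 0 0 0;0 0 -.04 0 0 0;0 0 -.02 0 0 0;0 0 0 0 0 0;0 0 0 0 0 0' 1|head -3
python3 - <<'E'
from h import *
find_packer("w14",.048)
to(.60,-.25,.24,-.054)
im=env.grab_frame("top")[:,:,::-1].copy(); cv2.imwrite("pics/top6.png",im)
E
```

```text
t: 43.8
ee_pos: [0.532, -0.1093, 0.0442]
orientation: [1.0, -0.028, -0.0, -0.0]
force: [0.3, 0.1, -0.2]
t: 44.2
ee_pos: [0.5321, -0.1093, 0.0444]
orientation: [1.0, -0.028, 0.0, 0.0]
force: [-0.8, 0.3, 0.6]
t: 45.0
ee_pos: [0.5317, -0.1091, 0.2442]
orientation: [1.0, -0.028, 0.0, 0.0]
{'c': [413.3, 2.5], 'size': [88.8, 99.0], 'long_ang': 0.492} tool [-0.1246 -0.1047  0.1962] [[163.0, 279.0], [221.0, 230.0], [277.0, 297.0], [219.0, 345.0]]
{'c': [533.0, -108.1], 'size': [40.3, 90.8], 'long_ang': -0.056} tool [ 0.0012 -0.0011  0.1962] [[296.0, 128.0], [338.0, 128.0], [338.0, 220.0], [296.0, 220.0]]
{'c': [557.3, -262.6], 'size': [71.8, 77.2], 'long_ang': 1.518} tool [0.0343 0.1517 0.1962] [[439.0, 102.0], [521.0, 102.0], [521.0, 179.0], [439.0, 179.0]]
turn [-0.0008  0.0022 -0.003 ] then shift [0.0764 0.1372 0.0032] | shift unturned [0.0768 0.1369 0.003 ] now [ 0.5311 -0.1089  0.2432] yaw -0.057 q6 1.22 t 45.0 F [ 0.8 -0.6 -0.1]
```

```bash
python3 nudge.py '.0192 .0342 0 0 0 0;.0192 .0342 0 0 0 0;.0192 .0342 0 0 0 0;.0192 .0342 0 0 0 0;0 0 0 0 0 0;0 0 0 0 0 0;0 0 0 0 0 0'|head -3
python3 - <<'E'
from h import *
o=env.get_obs();im=env.grab_frame("wrist")[:,:,::-1].copy(); cv2.imwrite("pics/w15.png",im);np.save("w15.npy",cal("wrist",o)[2]);print(o["q"])
C=cal("wrist",o)
for c in blobs(im,"jar",800,12000): 
    (x,y),r=cv2.minEnclosingCircle(c);print((x,y),r,onz(C,[(x,y)],.097),rect(C,c,.097))
E
```

```text
t: 45.8
ee_pos: [0.5998, -0.2489, 0.2426]
orientation: [1.0, -0.028, -0.002, -0.001]
[-5.65277844e-01  5.62413612e-01  1.36397481e+00  3.47698125e-04
  1.21945880e+00  1.06200887e+00]
```

View pics/w15.png

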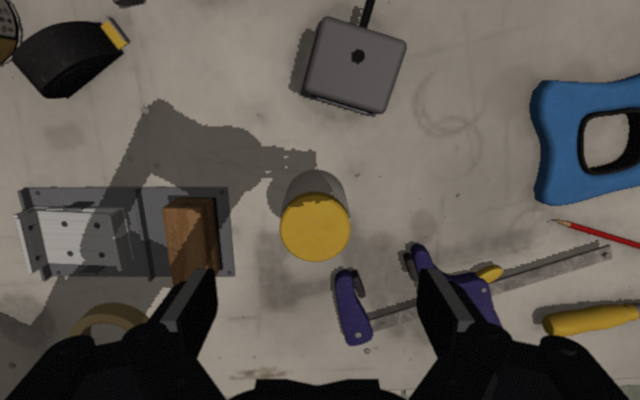

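```bash
cat >> h.py <<'E'
def unwrap(C,im,ctr,step=10):
    "mean/min/std grey over z 22..62 per azimuth (deg, world) on jar side where visible"
    g=cv2.cvtColor(im,cv2.COLOR_BGR2GRAY).astype(np.float32);out=[]
    for a in range(-180,180,step):
        n=np.array([np.cos(np.radians(a)),np.sin(np.radians(a)),0]);z=np.linspace(.024,.06,13)
        P=np.c_[np.tile(np.array(ctr)+n[:2]*.033,(13,1)),z]
        v=C[2][:3,3]-P; vis=(v@n)/np.linalg.norm(v,axis=1)
        if vis.min()<.15: continue
        p=proj(C,P).astype(np.float32); s=cv2.remap(g,p[:,0].copy(),p[:,1].copy(),1).ravel(); out.append((a,s.astype(int).tolist()))
    return out
E
python3 - <<'E'
from h import *
c=cal("wrist");C=(c[0],c[1],np.load("w15.npy"));im=cv2.imread("pics/w15.png");h=cv2.cvtColor(im,cv2.COLOR_BGR2HSV)
m=((h[...,0]>18)&(h[...,0]<34)&(h[...,1]>120)).astype(np.uint8);m[:,:250]=0;m[:,400:]=0
k=max(cv2.findContours(m,0,1)[0],key=cv2.contourArea);print(rect(C,k,.097),cv2.minEnclosingCircle(k))
ctr=(cv2.minEnclosingCircle(k)[0]);J=onz(C,[ctr],.097)[0];print("jar",J)
B=onz(C,[(320,15),(407,40),(384,114),(303,94)],.075);print(B.round(4),[np.linalg.norm(B[i]-B[i-1]).round(3) for i in range(4)],"ctr",B.mean(0))
v=B[0]-B[3]+B[1]-B[2];print("reader x head",np.arctan2(v[1],v[0]));w=B[1]-B[0]+B[2]-B[3];print("reader y head",np.arctan2(w[1],w[0])+np.pi)
for r in unwrap(C,im,J[:2]):print(*r)
S=cal("scene");s=cv2.imread("pics/scene0.png")
for r in unwrap(S,s,J[:2]):print("S",*r)
E
```

```text
{'c': [567.3, -244.3], 'size': [60.3, 63.6], 'long_ang': -0.055} ((314.6496887207031, 226.86935424804688), 35.59092330932617)
jar [ 0.56807095 -0.24407829  0.097     ]
[[ 0.734  -0.2576  0.075 ]
 [ 0.7127 -0.3249  0.075 ]
 [ 0.6571 -0.307   0.075 ]
 [ 0.6767 -0.2406  0.075 ]] [np.float64(0.06), np.float64(0.071), np.float64(0.058), np.float64(0.069)] ctr [ 0.69513836 -0.28250922  0.075     ]
reader x head -0.2998834814747647
reader y head 1.2729449258714522
-40 [85, 74, 68, 67, 68, 70, 72, 73, 75, 77, 78, 80, 80]
-30 [75, 67, 64, 67, 68, 69, 71, 72, 74, 76, 78, 79, 81]
-20 [71, 63, 63, 64, 65, 68, 69, 70, 70, 69, 66, 65, 65]
-10 [70, 60, 59, 59, 58, 58, 58, 59, 60, 60, 60, 59, 60]
0 [58, 55, 55, 56, 57, 57, 57, 58, 58, 59, 59, 59, 61]
10 [55, 55, 55, 56, 57, 58, 58, 57, 58, 59, 60, 59, 59]
20 [56, 55, 54, 55, 56, 56, 56, 56, 57, 57, 56, 56, 58]
30 [60, 56, 54, 54, 55, 55, 54, 54, 55, 56, 55, 56, 57]
S -180 [115, 117, 117, 119, 121, 124, 126, 124, 129, 136, 139, 133, 127]
S -170 [120, 122, 122, 121, 123, 123, 126, 132, 134, 134, 130, 128, 124]
S 40 [223, 222, 221, 221, 221, 219, 215, 
[... 260 characters left out ...]
06, 105, 104, 105, 107, 107, 108, 109, 109, 110, 111]
S 90 [111, 112, 111, 111, 113, 113, 112, 113, 114, 115, 113, 115, 115]
S 100 [116, 116, 117, 118, 118, 116, 119, 120, 120, 121, 121, 120, 119]
S 110 [120, 121, 121, 121, 121, 121, 121, 123, 124, 124, 124, 124, 125]
S 120 [121, 121, 122, 123, 123, 124, 125, 124, 125, 126, 128, 128, 127]
S 130 [121, 123, 123, 124, 125, 126, 127, 127, 127, 127, 129, 129, 129]
S 140 [120, 120, 123, 125, 125, 125, 127, 128, 128, 128, 128, 129, 129]
S 150 [119, 121, 122, 122, 123, 125, 124, 126, 128, 128, 128, 128, 128]
S 160 [118, 120, 119, 120, 122, 122, 122, 124, 127, 129, 129, 127, 127]
S 170 [117, 115, 117, 118, 117, 120, 124, 131, 130, 129, 132, 136, 136]
```

```bash
python3 nudge.py '0 0 0 0 0 .141;0 0 0 0 0 .141;0 0 0 0 0 .141;0 0 0 0 0 .141;0 0 0 0 0 .141;0 0 0 0 0 .141;0 0 0 0 0 .141;0 0 0 0 0 .141;0 0 0 0 0 .141;0 0 0 0 0 .141;.035 -.035 0 0 0 0;0 0 0 0 0 0'|head -3
python3 - <<'E'
from h import *
o=env.get_obs();im=env.grab_frame("wrist")[:,:,::-1].copy(); cv2.imwrite("pics/w16.png",im);np.save("w16.npy",cal("wrist",o)[2]);print(o["q"],yaw(o),o["ee_pos"])
C=cal("wrist",o);h=cv2.cvtColor(im,cv2.COLOR_BGR2HSV)
m=((h[...,0]>18)&(h[...,0]<34)&(h[...,1]>120)).astype(np.uint8)
for k in cv2.findContours(m,0,1)[0]:
    if cv2.contourArea(k)>1500: p=cv2.minEnclosingCircle(k);print(rect(C,k,.097),p,onz(C,[p[0]],.097))
for r in unwrap(C,im,(.567,-.244),10):print(*r)
E
```

```text
t: 47.05
ee_pos: [0.6419, -0.283, 0.2431]
orientation: [0.743, -0.669, 0.002, -0.0]
[-5.74003834e-01  6.32969341e-01  1.22232446e+00 -5.08667962e-04
  1.28299403e+00  2.46351805e+00] -1.4665847598174535 [ 0.64188092 -0.28304184  0.24313708]
{'c': [566.3, -246.5], 'size': [59.8, 65.0], 'long_ang': -0.934} ((399.9285583496094, 238.35714721679688), 35.695106506347656) [[ 0.56639133 -0.24774953  0.097     ]]
-100 [74, 74, 75, 76, 76, 76, 76, 78, 77, 79, 81, 82, 86]
-90 [81, 83, 84, 86, 87, 87, 89, 90, 92, 92, 93, 94, 95]
-80 [81, 81, 84, 85, 87, 87, 90, 90, 92, 93, 95, 97, 98]
-70 [78, 78, 80, 83, 85, 86, 87, 89, 90, 92, 93, 94, 95]
-60 [75, 75, 77, 79, 82, 84, 85, 87, 88, 89, 90, 93, 94]
-50 [71, 73, 74, 75, 78, 79, 80, 81, 83, 85, 86, 89, 90]
-40 [67, 68, 69, 71, 72, 73, 76, 77, 78, 81, 82, 83, 85]
-30 [61, 62, 64, 66, 67, 67, 70, 72, 74, 75, 76, 77, 78]
-20 [59, 57, 58, 60, 61, 63, 64, 65, 67, 68, 69, 71, 72]
-10 [61, 57, 52, 51, 52, 53, 55, 56, 59, 60, 61, 62, 61]
```

```bash
python3 nudge.py '.005 .04 0 0 0 0;.005 .04 0 0 0 0;.005 .045 0 0 0 0;0 0 0 0 0 0;0 0 0 0 0 0'|head -3
python3 - <<'E'
from h import *
o=env.get_obs();im=env.grab_frame("wrist")[:,:,::-1].copy(); cv2.imwrite("pics/w17.png",im);np.save("w17.npy",cal("wrist",o)[2])
C=cal("wrist",o);h=cv2.cvtColor(im,cv2.COLOR_BGR2HSV)
m=((h[...,0]>18)&(h[...,0]<34)&(h[...,1]>120)).astype(np.uint8)
for k in cv2.findContours(m,0,1)[0]:
    if cv2.contourArea(k)>1500: p=cv2.minEnclosingCircle(k);print(p,onz(C,[p[0]],.097))
for r in unwrap(C,im,(.567,-.246),5):print(*r)
E
```

```text
t: 47.6
ee_pos: [0.5158, -0.3085, 0.2451]
orientation: [0.743, -0.67, 0.0, -0.0]
((256.0703125, 249.38818359375), 34.52948760986328) [[ 0.56393475 -0.24816538  0.097     ]]
-155 [34, 33, 34, 33, 33, 34, 34, 31, 33, 42, 57, 68, 68]
-150 [51, 48, 46, 45, 46, 49, 47, 46, 46, 56, 73, 77, 73]
-145 [54, 50, 49, 50, 47, 47, 48, 50, 50, 52, 66, 94, 117]
-140 [40, 28, 28, 31, 30, 26, 24, 28, 26, 27, 42, 75, 106]
-135 [65, 61, 61, 62, 58, 59, 63, 64, 59, 61, 65, 75, 106]
-130 [62, 54, 50, 48, 49, 50, 49, 48, 50, 49, 50, 65, 101]
-125 [56, 39, 27, 22, 23, 22, 21, 21, 23, 21, 25, 49, 90]
-120 [70, 64, 63, 59, 60, 62, 60, 60, 63, 60, 59, 65, 86]
-115 [67, 54, 45, 42, 42, 43, 43, 41, 42, 43, 43, 49, 75]
-110 [70, 57, 36, 20, 19, 16, 17, 21, 16, 17, 20, 25, 56]
-105 [78, 77, 77, 77, 78, 78, 78, 78, 79, 79, 78, 77, 80]
-100 [78, 80, 81, 81, 82, 82, 83, 83, 84, 85, 86, 86, 86]
-95 [77, 79, 80, 83, 84, 86, 86, 88, 89, 90, 90, 92, 92]
-90 [78, 79, 81, 83, 84, 86, 87, 88, 88, 90, 92, 92, 95]
-85 [78, 79, 80, 82, 84, 85, 86, 87, 89, 89, 92, 93, 94]
-80 [75, 78, 80, 80, 82, 84, 86, 87, 89, 90, 91, 92, 94]
-75 [77, 76, 76, 78, 80, 81, 84, 85, 86, 88, 90, 91, 93]
-70 [78, 74, 75, 75, 77, 79, 81, 82, 85, 86, 88, 90, 90]
-65 [88, 80, 75, 74, 75, 75, 78, 78, 81, 84, 85, 86, 88]
-60 [103, 89, 84, 80, 78, 77, 75, 76, 77, 79, 81, 81, 83]
-55 [117, 113, 110, 104, 98, 96, 95, 95, 95, 96, 97, 98, 98]
```

```bash
python3 nudge.py '0 .035 0 0 0 0;0 .035 0 0 0 0;0 0 0 0 0 0;0 0 0 0 0 0'|head -3
python3 - <<'E'
from h import *
o=env.get_obs();im=env.grab_frame("wrist")[:,:,::-1].copy(); cv2.imwrite("pics/w18.png",im);np.save("w18.npy",cal("wrist",o)[2])
C=cal("wrist",o);h=cv2.cvtColor(im,cv2.COLOR_BGR2HSV)
m=((h[...,0]>18)&(h[...,0]<34)&(h[...,1]>120)).astype(np.uint8)
for k in cv2.findContours(m,0,1)[0]:
    if cv2.contourArea(k)>1500: p=cv2.minEnclosingCircle(k);print(p,onz(C,[p[0]],.097)); J=onz(C,[p[0]],.097)[0]
for r in unwrap(C,im,(.566,-.246),4):print(*r)
E
```

```text
t: 48.05
ee_pos: [0.4481, -0.3166, 0.2448]
orientation: [0.743, -0.669, 0.001, -0.0]
((181.0, 250.5), 36.169837951660156) [[ 0.56246021 -0.24829482  0.097     ]]
-180 [55, 56, 55, 56, 56, 57, 57, 57, 56, 63, 91, 105, 84]
-176 [47, 47, 49, 48, 47, 48, 47, 46, 47, 52, 76, 105, 114]
-172 [26, 25, 23, 22, 23, 23, 21, 21, 23, 29, 57, 95, 108]
-168 [37, 30, 30, 29, 32, 30, 30, 26, 28, 31, 49, 89, 114]
-164 [48, 44, 45, 44, 44, 44, 44, 45, 46, 46, 55, 82, 112]
-160 [46, 37, 38, 36, 37, 37, 36, 36, 37, 38, 42, 71, 112]
-156 [40, 36, 36, 35, 33, 33, 33, 34, 32, 33, 40, 63, 106]
-152 [47, 31, 24, 24, 26, 25, 24, 26, 26, 24, 27, 52, 99]
-148 [64, 60, 59, 62, 61, 59, 61, 62, 61, 56, 57, 62, 96]
-144 [59, 52, 49, 45, 47, 48, 47, 46, 46, 47, 47, 54, 88]
-140 [60, 54, 49, 48, 49, 48, 48, 47, 49, 49, 48, 56, 87]
-136 [69, 53, 39, 37, 37, 37, 35, 37, 38, 38, 37, 45, 79]
-132 [71, 66, 63, 64, 64, 66, 64, 64, 63, 64, 67, 69, 76]
-128 [70, 61, 56, 56, 58, 59, 59, 58, 56, 56, 58, 62, 78]
-124 [72, 54, 33, 25, 24, 24, 28, 27, 25, 26, 24, 33, 70]
-120 [71, 61, 54, 53, 54, 53, 53, 52, 52, 52, 51, 53, 70]
-116 [74, 67, 50, 46, 46, 47, 46, 46, 46, 46, 44, 45, 65]
-112 [77, 67, 51, 40, 41, 41, 40, 41, 40, 40, 38, 40, 57]
-108 [71, 64, 40, 32, 31, 31, 31, 31, 32, 31, 30, 32, 51]
-104 [78, 78, 79, 80, 79, 79, 78, 78, 79, 79, 80, 79, 81]
-100 [81, 81, 82, 83, 84, 84, 83, 86, 86, 87, 86, 87, 87]
-96 [80, 81, 82, 84, 86, 87, 88, 90, 91, 92, 93, 94, 95]
-92 [79, 80, 84, 84, 86, 87, 89, 90, 90, 91, 93, 94, 95]
-88 [79, 81, 83, 85, 86, 86, 89, 90, 91, 92, 94, 94, 98]
-84 [79, 79, 81, 83, 84, 86, 87, 89, 91, 92, 94, 94, 97]
-80 [81, 80, 79, 80, 82, 84, 86, 87, 89, 91, 91, 93, 95]
-76 [84, 82, 81, 81, 81, 81, 84, 86, 87, 88, 91, 91, 93]
-72 [98, 94, 92, 89, 90, 93, 93, 92, 92, 95, 97, 98, 98]
-68 [118, 114, 110, 113, 116, 114, 113, 114, 117, 120, 119, 118, 120]
176 [56, 55, 55, 60, 60, 61, 61, 57, 61, 70, 78, 68, 70]
```

```bash
python3 - <<'E'
from h import *
c=cal("wrist")
for n,J in(("w17",(.5639,-.2482)),("w18",(.5625,-.2483))):
    C=(c[0],c[1],np.load(n+".npy"));print(n,[(a,int(np.mean(s[3:9]))) for a,s in unwrap(C,cv2.imread(f"pics/{n}.png"),J,3) if a<-90 or a>150])
S=cal("scene")
print("S",[(a,s[::3]) for a,s in unwrap(S,cv2.imread("pics/scene0.png"),(.566,-.246),3) if a<-150 or a>160])
E
```

```text
w17 [(-156, 33), (-153, 35), (-150, 32), (-147, 40), (-144, 51), (-141, 50), (-138, 53), (-135, 41), (-132, 47), (-129, 63), (-126, 53), (-123, 58), (-120, 36), (-117, 53), (-114, 62), (-111, 50), (-108, 47), (-105, 42), (-102, 72), (-99, 80), (-96, 81), (-93, 82)]
w18 [(-180, 53), (-177, 54), (-174, 55), (-171, 51), (-168, 36), (-165, 25), (-162, 42), (-159, 44), (-156, 41), (-153, 42), (-150, 23), (-147, 50), (-144, 58), (-141, 50), (-138, 59), (-135, 34), (-132, 60), (-129, 63), (-126, 56), (-123, 55), (-120, 31), (-117, 63), (-114, 55), (-111, 53), (-108, 38), (-105, 51), (-102, 77), (-99, 82), (-96, 84), (-93, 84), (177, 54)]
S [(-180, [115, 123, 124, 132, 131]), (-177, [119, 123, 125, 131, 133]), (-174, [123, 123, 126, 132, 139]), (-171, [125, 124, 128, 131, 142]), (162, [116, 118, 120, 130, 137]), (165, [116, 117, 121, 127, 139]), (168, [115, 116, 122, 127, 137]), (171, [115, 118, 123, 128, 134]), (174, [114, 120, 123, 131, 131]), (177, [113, 123, 123, 133, 130])]
```

```bash
python3 nudge.py '0 0 0 0 0 -.1417;0 0 0 0 0 -.1417;0 0 0 0 0 -.1417;0 0 0 0 0 -.1417;0 0 0 0 0 -.1417;0 0 0 0 0 -.1417;0 0 0 0 0 -.1417;0 0 0 0 0 -.1417;0 0 0 0 0 -.1417;0 0 0 0 0 -.1417;0 0 0 0 0 0'|head -3
python3 -c "
from h import *
to(.566,-.246,.244,-.05)"
```

```text
t: 49.2
ee_pos: [0.4488, -0.3166, 0.2444]
orientation: [1.0, -0.024, 0.001, 0.0]
turn [ 0.0007 -0.0013  0.0014] then shift [ 0.1136 -0.0763  0.0004] | shift unturned [ 0.1137 -0.0762  0.0005] now [ 0.4488 -0.3166  0.2444] yaw -0.049 q6 0.8 t 49.2 F [ 0.6 -0.3 -0.7]
```

```bash
python3 nudge.py '.0284 -.019 0 0 0 0;.0284 -.019 0 0 0 0;.0284 -.019 0 0 0 0;.0284 -.019 0 0 0 0;0 0 0 0 0 0;0 0 0 0 0 0'|head -3
cat >> h.py <<'E'
def jar(n):
    o=env.get_obs();im=env.grab_frame("wrist")[:,:,::-1].copy(); cv2.imwrite(f"pics/{n}.png",im);np.save(n+".npy",cal("wrist",o)[2]);M=R.from_quat(o["orientation"]).as_matrix()
    C=cal("wrist",o);h=cv2.cvtColor(im,cv2.COLOR_BGR2HSV)
    m=((h[...,0]>18)&(h[...,0]<34)&(h[...,1]>120)).astype(np.uint8)
    for k in cv2.findContours(m,0,1)[0]:
        if cv2.contourArea(k)>1500:
            p=cv2.minEnclosingCircle(k); J=onz(C,[p[0]],.097)[0]; print(p,J.round(4),"tool",(M.T@(J-o["ee_pos"])).round(4),"diam",rect(C,k,.097)["size"])
    return C,im,J
E
python3 - <<'E'
from h import *
jar("w19")
to(.566,-.246,.088,-.05)
E
```

```text
t: 49.8
ee_pos: [0.5653, -0.2454, 0.244]
orientation: [1.0, -0.025, -0.0, 0.0]
((592.5, 290.5), 47.27059555053711) [ 0.4579 -0.4941  0.097 ] tool [-0.095   0.2536  0.147 ] diam [27.4, 86.2]
((316.1663818359375, 189.1490020751953), 36.671260833740234) [ 0.5671 -0.2441  0.097 ] tool [ 0.0017 -0.0014  0.147 ] diam [60.0, 62.0]
turn [ 0.      0.0006 -0.0004] then shift [ 0.0015 -0.      0.156 ] | shift unturned [ 1.60e-03 -1.00e-04  1.56e-01] now [ 0.5645 -0.246   0.244 ] yaw -0.05 q6 1.03 t 49.9 F [ 0.1 -0.  -0.1]
```

```bash
python3 nudge.py '.0015 -.001 .04 0 0 0;0 0 .04 0 0 0;0 0 .035 0 0 0;0 0 .02 0 0 0;0 0 .013 0 0 0;0 0 .005 0 0 0;0 0 0 0 0 0;0 0 0 0 0 0'|head -4; python3 nudge.py '0 0 0 0 0 0;0 0 0 0 0 0;0 0 0 0 0 0;0 0 0 0 0 0;0 0 0 0 0 0;0 0 0 0 0 0' .4 30
```

```text
t: 50.65
ee_pos: [0.5665, -0.2461, 0.0926]
orientation: [1.0, -0.025, 0.001, 0.001]
force: [-0.0, -0.3, 1.3]
t: 51.25
ee_pos: [0.5665, -0.2456, 0.0927]
orientation: [1.0, -0.025, 0.001, 0.001]
force: [-0.3, 1.6, 5.3]
width: 0.71
grip_force: 31.9
```

```bash
python3 nudge.py '0 0 0 0 0 -.13;0 0 0 0 0 -.13;0 0 0 0 0 -.13;0 0 0 0 0 -.13;0 0 0 0 0 -.13;0 0 0 0 0 -.13;0 0 0 0 0 -.13;0 0 0 0 0 -.13'
python3 nudge.py '0 0 0 0 0 -.13;0 0 0 0 0 -.13;0 0 0 0 0 -.13;0 0 0 0 0 -.13;0 0 0 0 0 -.13;0 0 0 0 0 -.13;0 0 0 0 0 -.13;0 0 0 0 0 -.13;0 0 0 0 0 0;0 0 0 0 0 0'
python3 nudge.py '0 0 0 0 0 0;0 0 0 0 0 0;0 0 0 0 0 0;0 0 0 0 0 0;0 0 0 0 0 0' 1
python3 nudge.py '0 0 -.02 0 0 0;0 0 -.04 0 0 0;0 0 -.04 0 0 0;0 0 -.04 0 0 0;0 0 -.015 0 0 0;0 0 0 0 0 0'|head -3
python3 -c "
from h import *
to(.62,-.262,.245,-.05)"
```

```text
t: 52.05
ee_pos: [0.5675, -0.2473, 0.0927]
orientation: [0.879, 0.477, 0.001, 0.003]
force: [0.1, -2.8, 3.2]
width: 0.712
grip_force: 31.7
t: 53.05
ee_pos: [0.5677, -0.2466, 0.0928]
orientation: [0.529, 0.849, 0.0, 0.003]
force: [2.0, -1.2, 5.7]
width: 0.708
grip_force: 32.0
t: 53.55
ee_pos: [0.5654, -0.2452, 0.091]
orientation: [0.528, 0.849, -0.0, -0.001]
force: [0.0, -0.2, 0.6]
width: 0.999
grip_force: 0.0
t: 54.15
ee_pos: [0.5672, -0.2463, 0.2496]
orientation: [0.528, 0.849, -0.0, 0.003]
turn [8.3000e-03 1.0000e-04 2.0799e+00] then shift [0.0535 0.013  0.0046] | shift unturned [-0.0374  0.0404  0.005 ] now [ 0.5672 -0.2463  0.2496] yaw 2.03 q6 -1.05 t 54.1 F [-1.1 -0.1 -0.4]
```

Turn back to yaw −0.05 and look at the label from the reader side.

```bash
python3 nudge.py '0 0 0 0 0 .149;0 0 0 0 0 .149;0 0 0 0 0 .149;0 0 0 0 0 .149;0 0 0 0 0 .149;0 0 0 0 0 .149;0 0 0 0 0 .149;0 0 0 0 0 .149;0 0 0 0 0 .149;0 0 0 0 0 .149;0 0 0 0 0 .149;0 0 0 0 0 .149'|head -1
python3 nudge.py '0 0 0 0 0 .149;0 0 0 0 0 .143;.035 .007 0 0 0 0;.035 .006 0 0 0 0;.01 0 0 0 0 0;0 0 0 0 0 0;0 0 0 0 0 0;0 0 0 0 0 0'|head -3
python3 - <<'E'
from h import *
C,im,J=jar("w20")
k=[]
h=cv2.cvtColor(im,cv2.COLOR_BGR2HSV)
C_,_,_=C,0,0
m=((h[...,0]>18)&(h[...,0]<34)&(h[...,1]>120)).astype(np.uint8);m[:,:240]=0;m[:,400:]=0
p=cv2.minEnclosingCircle(max(cv2.findContours(m,0,1)[0],key=cv2.contourArea))[0];J=onz(C,[p],.097)[0];print(J)
print([(a,int(np.mean(s[3:9]))) for a,s in unwrap(C,im,J[:2],3)])
a=cv2.imread("pics/top6.png")[130:290,240:450]
T=env.grab_frame("top")[:,:,::-1];S=env.grab_frame("scene")[:,:,::-1]
A=cv2.resize(np.ascontiguousarray(im[20:300,200:420]),(396,504));B=cv2.resize(np.ascontiguousarray(T[150:270,280:450]),(400,282));D=cv2.resize(np.ascontiguousarray(S[110:230,280:410]),(400,318))
cv2.imwrite("pics/fin.png",np.hstack([cv2.copyMakeBorder(A,0,96,0,0,cv2.BORDER_CONSTANT),np.vstack([B,D])]))
E
```

```text
t: 55.35
t: 56.15
ee_pos: [0.6435, -0.2619, 0.2456]
orientation: [1.0, -0.025, -0.001, -0.001]
((307.5091247558594, 266.6383361816406), 33.830352783203125) [ 0.5727 -0.2489  0.097 ] tool [-0.0711 -0.0092  0.1488] diam [60.5, 64.4]
[ 0.57269623 -0.24894597  0.097     ]
[(-57, 70), (-54, 69), (-51, 64), (-48, 48), (-45, 31), (-42, 42), (-39, 49), (-36, 42), (-33, 46), (-30, 25), (-27, 42), (-24, 55), (-21, 41), (-18, 49), (-15, 26), (-12, 43), (-9, 52), (-6, 43), (-3, 44), (0, 18), (3, 44), (6, 43), (9, 31), (12, 26), (15, 31), (18, 54), (21, 58), (24, 57), (27, 56), (30, 55), (33, 55), (36, 55), (39, 54), (42, 54), (45, 52)]
```

View pics/fin.png

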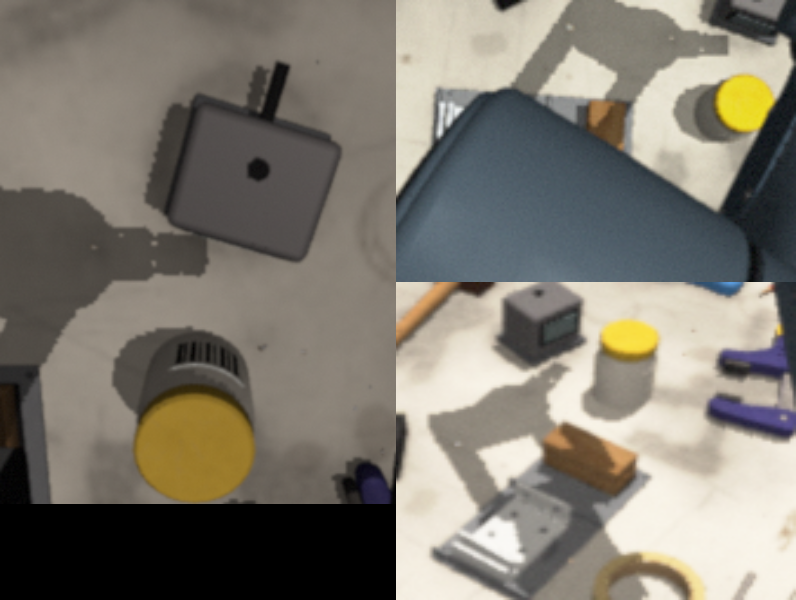

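The picture shows the barred label at (207,355), turned towards the reader. The packers are stacked square on the pad and the angles are nested. The measured label centre is −16° against the window bearing of −17°.

```bash
python3 -c "
from rig import env
print(env.close_job())"
```

```text
the job is handed in; nothing more can be done
None
```

The kit is made up and handed in: three angles nested alternately in the bay, two packers stacked on the pad, and the jar's label facing the reader's window to within about 1° by my measurement; the hand-in returned no verdict.

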